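Clamp a racquet frame with the long T-key

ROBOT

A 7-joint arm with a two-finger parallel gripper is mounted at the origin on the work surface. World frame = base frame: x ahead of the robot, y to its left, z up, the work surface at z = 0. Lengths are in m, angles in rad, forces in N, time in s.
With the tool pointing down it reaches from about 0.4 to 0.85 m from the base axis. Payload 6.9 kg.
Tool frame: the origin (TCP) lies at the very end of the fingers, on their centre line; the grasp point (between the pads) lies 19 mm behind it; z points along the fingers, y is the line along which they close (so a half turn about z gives the same grasp; the last joint's range is limited). The gripper opens to 85 mm and grips with 20 to 120 N. Pads are 22 mm wide; open, the fingers measure 114 mm over their backs; the gripper's body (76 mm by 85 mm) begins 54 mm behind the grasp point. The pads swing forward as they close: fully open they stand 13 mm farther back than shut.
Start: joints at [-1.04, 0.507, -0.238, 1.5, 0.126, 1.149, -0.155], TCP at [0.258, 0.569, 0.231] pointing down, gripper open.
Joint ranges: [-3.08, 3.08], [-0.24, 2.05], [-1.43, 1.35], [0, 2.5], [-1.52, 4.66], [0.17, 1.96], [-2.89, 2.89]. Speed limits (rad/s): [2.39, 2.39, 3.14, 3.14, 3.14, 3.14, 3.14].

INTERFACE

Orientations are given as a unit quaternion [x, y, z, w].
In Python, from station import get_obs, get_image, camera_info, close_job gives the robot as it stands. The module is installed in compiled form; this text tells all that it offers.
- The arm moves only by the shell command python3 -m inch 'ROWS' [FORCE]. ROWS is JSON, a list of rows, each an object of numbers: "tx", "ty", "tz": the shift along the tool's x, y, z in cm; "turn": the turn about the tool's z in rad; "hand": the opening in per cent of the stroke, from 0 (shut) to 100 (fully open). In form: [{"tx": .., "ty": .., "tz": .., "turn": .., "hand": ..}, ...]. A call has 1 to 8 rows; each row shifts and turns the commanded pose from where the row before left it, along the tool's axes as they then stand; what a row does not reach is not made up. A row lasts 1/12 s, in which the tool goes at most 41.7 mm and 7.16 degrees, less where a joint would pass 70% of its speed; a pose out of reach is approached as far as the arm can. A call with a gripper value outside its range is refused whole. The fingers move at their own pace and stop on an object; FORCE is the grip in N (left out, the last holds). Time passes only in rows, so rows that do not move let the fingers close. It gives the time, the measured TCP pose, the force, the opening and the grip force at its end, in the units of the state.
- get_obs(): the state, without advancing time (a new reading comes with each control period).
- get_image(name): name is "side" or "top" or "wrist"; returns (picture, depth): 400x640x3 uint8, red, green, blue; 400x640 float32, m along the optical axis (not along the pixel's ray), 0 where there is no reading.
- camera_info(name): a dict with "fx", "fy", "cx", "cy" (pixels), "R" (3x3) and "t" (3): a world point X has camera coordinates R X + t. Camera axes: x right, y down, z forward; pixel columns grow to the right and rows downward; lengths in m; the calibration is good to about 2 mm. A picture is of the moment at which its call begins: read the wrist's pose just before it. camera_info takes no time and is no camera call; for the wrist camera it gives the pose at the moment of the call.
- close_job(): hands the job in; it is judged then, once.
The state is a dict: "time": time; "joint_positions": joint angles; "qd": joint speeds; "tau": joint torques, N m; "position": TCP position; "tool_rot": TCP orientation; "force": force on the tool from outside, world axes, zero at the start; "moment": the same for the moment, N m; "finger_gap": opening from 0.0 (shut) to 1.0 (fully open); "grip_force": force on a finger pad.
Only numpy, scipy, OpenCV 4.12 (cv2) and the standard library are available. Lean on these libraries where they do the work, as an engineer would, in place of code of your own. Each camera call takes 0.05 s, during which the arm holds its last target. There are 200 camera calls.

TASK

Clamp the racquet frame lying in the frame holder: lift the long T-key out of its wooden block, lower it gently down the tall tube of the holder, feel its square socket fully onto the square stem hidden at the bottom and turn it clockwise until the jaw holds the frame snugly, without over-tightening it. Then draw the key out and stand it back in the hole it came from without dropping it, leaving the frame clamped and everything else on the bench where it is.

Things in the scene. Friction and masses are not known exactly. Their poses are not given: they have to be found in the camera images.
- holder: Bench-fixed racquet frame holder: aluminium bed 70 wide, 480 long, 22 high, with a brass knob and a tower at one end and a throat cradle at the other. Origin on the bench under the tower's axis; y along the bed towards the racquet's handle, z up. The tower is an upright steel tube, 30 mm bore, mouth flared to 42 mm.
- well_mouth (a point): centre of the tube's mouth, on the tower axis, 128 mm above the bench
- well_floor (a point): floor of the tube, on its axis, 28 mm above the bench, 100 mm below the mouth. On it stands a brass stem 12 mm square, its top (tapered over the last 3.5 mm) 17 mm above the floor, at an unknown angle. Clockwise from above tightens; it stays where it is left. Torque: 0.2 to 0.3 N m while the jaw is free, rising once it bears (after at most 1 rad); 0.4 N m is snug, over 0.5 N m is too much.
- jaw: rubber-faced steel jaw, 22 wide, 18 high, between the tower and the racquet's hoop tip. Origin: centre of the lower edge of its pressing face. An eccentric on the stem pushes it along the holder's y, 5 mm per radian; it starts 1.5 to 4.5 mm short of pinching the frame against the fixed post inside the hoop.
- racquet: orange unstrung junior racquet, 533 long, hoop 215 wide, beam 12 thick and 20 high, 0.21 kg, lying loose in the holder, its hoop tip between jaw and post. Origin: centre of the hoop, on the underside; y towards the handle.
- key_block: fixed dark wooden block 70 x 240 x 55 high with three holes of 31 mm, 47 deep (floor 8 mm above the bench), 75 apart along its y. Origin: centre of the underside. The T-key, a nut key and a nut driver stand in the holes, in any order.
- t_key: the long T-key, 165 tall, about 0.24 kg, standing upright in the block: square socket sleeve at the foot, 19 mm outside, 13.6 inside, 20 deep (0.15 rad of play either way on the stem); 12 mm round shaft; crossbar on top, 96 long, 14 x 14. Origin: centre of the socket's mouth at the foot; z up the shaft, x along the crossbar; the socket's flats are parallel to x and y.
- t_key_bar (a point): centre of the T-key's crossbar, where it is gripped, 158 mm above the key's foot
- nut_key: shorter T-key for nuts, 111 tall, crossbar 70 long; not needed. Origin: centre of its foot.
- nut_driver: nut driver with a round black handle, 128 tall; not needed. Origin: centre of its foot.
- peg_tube: green plastic tube of grommet pegs with a white cap, 35 across, 110 tall, standing near the tower. Origin: centre of its foot.
- grommet_set: white grommet strip 150 long, 14 high, lying near the tower. Origin: centre of the underside.
- awl: ball-end awl lying on the bench, 170 long, 26 thick at the wooden handle. Origin: on the bench under the handle's front end.
- string_clamp: metal string clamp, about 110 long, 22 high, lying at the back. Origin: under its centre.
There are look-alikes about, which are no part of the job. What is shaped like the key_block but purple is not meant.

How it is judged:
On the way, in this order (a step that is already met when the one before it is completed fails the run):
1. the T-key's socket is fully down over the square stem at the bottom of the tube (z of t_key in the frame of holder below 0.034 m and horizontal distance between t_key and well_mouth below 0.006 m), for 0.2 s.
2. the jaw is tightened on the frame by the key (all of step 1 and contact force between jaw and racquet above 20 N), for 0.2 s.
At the end, for the whole second after the job is handed in: The jaw holds the frame with 20 to 110 N, the T-key stands upright at rest in the hole it came from (foot within 12 mm of its start), the racquet is within 15 mm and every other thing within 25 mm of where it was (contact force between jaw and racquet above 20 N and z of t_key in the frame of key_block below 0.014 m and angle between t_key's own z axis and vertical below 0.15 rad and linear speed of each of t_key, racquet below 0.02 m/s and distance of t_key from where it was at the start of the episode below 0.012 m); the robot touches nothing.
It fails at once if the frame is over-tightened: jaw pressing it with more than 110 N (contact force between jaw and racquet above 110 N).
It fails at once if the key is forced down: more than 35 N between it and the holder while its socket is not fully down over the stem and the jaw does not yet bear on the frame (contact force between jaw and racquet below 5 N and contact force between t_key and holder above 35 N and z of t_key in the frame of holder above 0.034 m).
It fails at once if the key is dropped: it moves at over 0.5 m/s out of the fingers (contact force between the fingers and t_key below 0.1 N and linear speed of t_key above 0.5 m/s).
It fails at once if the racquet is shifted by more than 15 mm (distance of racquet from where it was at the start of the episode above 0.015 m).
It fails at once if another thing on the bench is shifted by more than 25 mm (distance of any of nut_key, nut_driver, peg_tube, grommet_set, awl, string_clamp from where it was at the start of the episode above 0.025 m).
It also fails if it takes over 72 s, if anything falls off the work surface, if the arm or the gripper's body presses on something with over 40 N, if the wrist force passes 120 N, or if a joint passes its speed limit or range.

## Working session

There is one attempt and no reset: what is moved stays moved. The work goes in short steps, Python scripts to look and compute and a shell command to move; the robot and the scene stay as the last step left them, time stands still between calls to the robot, and variables do not carry over. Pictures are saved under pics/ and viewed, at most 13 in all, crops included, and the job is handed in when it is done.

```bash
mkdir -p pics; cat > h.py <<'E'
import numpy as np, cv2
from station import *
def grab(name):
    ci=camera_info(name); im,d=get_image(name); return im,d,ci
def world(d,ci):
    v,u=np.mgrid[0:d.shape[0],0:d.shape[1]]
    P=np.stack([(u-ci['cx'])/ci['fx']*d,(v-ci['cy'])/ci['fy']*d,d],-1)
    W=(P-np.array(ci['t']))@np.array(ci['R']); W[d<=0]=np.nan; return W
E
python3 - <<'E'
from h import *
for n in('top','side'):
    im,d,ci=grab(n); cv2.imwrite(f'pics/{n}1.png',im[:,:,::-1]); np.savez(f'{n}1.npz',im=im,d=d,W=world(d,ci),**{k:ci[k] for k in ci})
    print(n,{k:np.round(ci[k],3).tolist() for k in ci})
o=get_obs(); print({k:np.round(v,3).tolist() for k,v in o.items()})
E
```

```text
top {'fx': 375.74, 'fy': 375.74, 'cx': 322.259, 'cy': 194.264, 'R': [[0.013, -1.0, 0.021], [-0.98, -0.017, -0.197], [0.197, -0.018, -0.98]], 't': [-0.069, 0.562, 0.918]}
side {'fx': 410.975, 'fy': 410.975, 'cx': 319.613, 'cy': 194.564, 'R': [[0.875, -0.484, 0.018], [-0.324, -0.613, -0.721], [0.36, 0.625, -0.693]], 't': [-0.516, 0.231, 0.977]}
{'time': 0.1, 'joint_positions': [-1.039, 0.508, -0.238, 1.501, 0.126, 1.149, -0.155], 'qd': [-0.001, -0.002, 0.001, -0.001, -0.001, 0.001, 0.002], 'tau': [-0.004, -62.184, -2.195, -25.02, 0.012, 0.008, -0.0], 'position': [0.258, 0.569, 0.231], 'tool_rot': [0.211, 0.977, -0.001, -0.0], 'force': [0.669, -0.277, 0.022], 'moment': [0.039, 0.017, 0.011], 'grip_force': 0.0, 'finger_gap': 0.996}
```

View pics/top1.png

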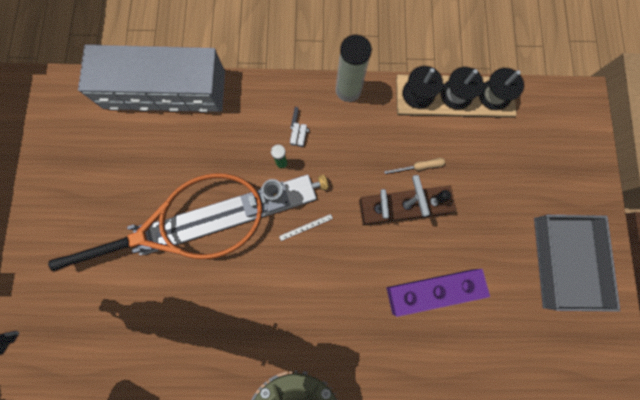

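View pics/side1.png

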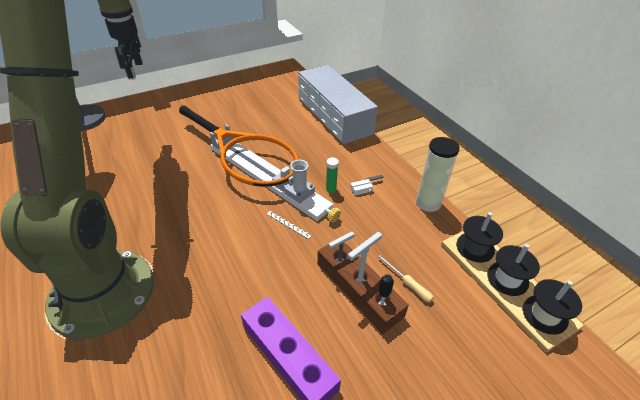

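The top view shows the holder's tube at about (272,188). The dark block runs from (362,208) to (455,200), with the tallest crossbar, the T-key, at (420,195) in the middle hole. The purple block is a decoy. Next I'll measure the bar and the tube.

```bash
python3 - <<'E'
from h import *
for n in('top','side'):
    z=np.load(n+'1.npz'); W=z['W']; im=z['im']
    R,t=z['R'],z['t']; C=-R.T@t
    # block region
    def rep(lbl,m):
        P=W[m]
        if len(P)<5: print(n,lbl,len(P));return
        r=cv2.minAreaRect(P[:,:2].astype(np.float32)*1000)
        print(n,lbl,len(P),'med',np.round(np.median(P,0),4),'rect',np.round(r[0],1),np.round(r[1],1),round(r[2],1))
        q=P[:,:2]-P[:,:2].mean(0); _,s,v=np.linalg.svd(q,full_matrices=False); print('   dir',np.round(v[0],3), 'mean',np.round(P.mean(0),4))
    v,u=np.mgrid[0:400,0:640]
    box=(u>340)&(u<480)&(v>160)&(v<240) if n=='top' else (u>310)&(u<420)&(v>220)&(v<330)
    rep('bar',box&(W[...,2]>0.150)&(W[...,2]<0.19))
    rep('nutbar',box&(W[...,2]>0.108)&(W[...,2]<0.127))
    rep('blocktop',box&(W[...,2]>0.048)&(W[...,2]<0.062))
    box=(u>245)&(u<300)&(v>165)&(v<215) if n=='top' else (u>280)&(u<320)&(v>150)&(v<200)
    rep('ring',box&(W[...,2]>0.120)&(W[...,2]<0.136))
    print(C)
    if n=='top':
        for a,(x0,x1,y0,y1) in {'a':(350,470,165,235),'b':(240,330,160,220)}.items():
            cv2.imwrite(f'pics/c_{a}.png',cv2.resize(im[y0:y1,x0:x1,::-1],None,fx=6,fy=6,interpolation=cv2.INTER_CUBIC))
z=np.load('top1.npz')
a=cv2.imread('pics/c_a.png');b=cv2.imread('pics/c_b.png')
w=600;a=cv2.resize(a,(600,350));b=cv2.resize(b,(375,250));c=np.zeros((600,600,3),np.uint8);c[:350]=a;c[350:,:375]=b;cv2.imwrite('pics/crop1.png',c)
E
```

```text
top bar 297 med [ 0.5401 -0.2831  0.1722] rect [ 542.  -283.7] [95.4 16.1] 12.5
   dir [-0.973 -0.229] mean [ 0.5411 -0.2834  0.171 ]
top nutbar 208 med [ 0.5398 -0.2119  0.1186] rect [ 535.8 -288. ] [ 66.6 167.5] 3.6
   dir [ 0.136 -0.991] mean [ 0.5354 -0.2461  0.1184]
top blocktop 1735 med [ 0.538  -0.2675  0.0548] rect [ 542.6 -285. ] [ 70.8 241.1] 8.4
   dir [-0.134  0.991] mean [ 0.5396 -0.2764  0.0547]
top ring 171 med [0.5623 0.0648 0.1261] rect [558.5  61.4] [47.2 48.2] 0.8
   dir [-0.168 -0.986] mean [0.5607 0.063  0.1257]
[ 0.37111555 -0.04278419  1.01183434]
side bar 319 med [ 0.5376 -0.286   0.1722] rect [ 540.5 -283.8] [96.3 15.6] 13.3
   dir [-0.975 -0.224] mean [ 0.5376 -0.2857  0.1705]
side nutbar 273 med [ 0.5384 -0.2144  0.1186] rect [ 530.1 -286.4] [ 69.1 168.5] 1.1
   dir [ 0.124 -0.992] mean [ 0.5336 -0.263   0.1178]
side blocktop 2106 med [ 0.5346 -0.3022  0.0551] rect [ 540.9 -282.2] [ 72.9 241.4] 8.7
   dir [ 0.178 -0.984] mean [ 0.5372 -0.2984  0.0549]
side ring 122 med [0.5598 0.071  0.1263] rect [556.6  63.8] [49.1 46.8] 64.4
   dir [-0.454 -0.891] mean [0.5586 0.0668 0.126 ]
[ 0.17512965 -0.71880508  0.85282401]
```

View pics/crop1.png

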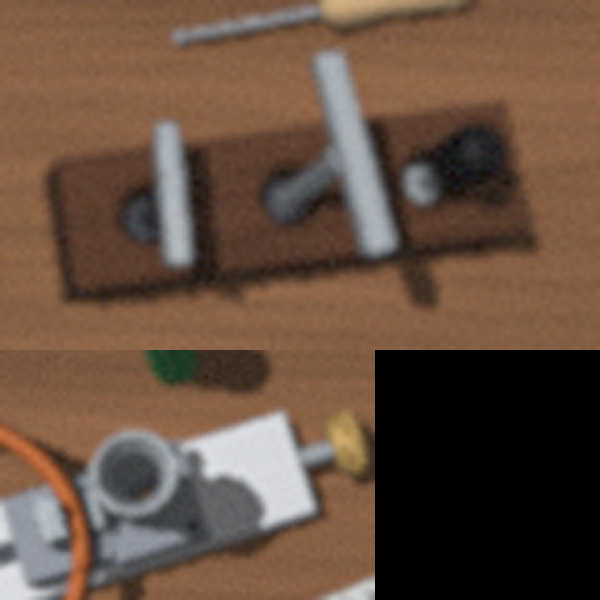

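Both views agree within 2 mm. The bar centre is at (0.541,-0.2837), top z 0.173, running at 13° to x. The block centre is at (0.542,-0.284). The tube is at about (0.5575,0.0625) with its rim near 0.127. I'll move past the tower first to take a wrist picture of it.

```bash
cat > to.py <<'E'
import sys; from h import *
from scipy.spatial.transform import Rotation as Ro
o=get_obs(); p=np.array(o['position']); M=Ro.from_quat(o['tool_rot']).as_matrix()
g=list(map(float,sys.argv[1:5])); d=M.T@(np.array(g[:3])-p)*100
a=np.degrees(np.arctan2(M[1,0],M[0,0])); tz=(np.radians(a-g[3])+np.pi)%(2*np.pi)-np.pi
print('pos',p.round(4),'xang',a.round(1),'tilt',np.degrees(np.arccos(-M[2,2])).round(2),'q',np.round(o['joint_positions'],2),'t',o['time'],'F',np.round(o['force'],1),'M',np.round(o['moment'],2),'gap',round(o['finger_gap'],3),'grip',round(o['grip_force'],1))
print('togo tx,ty,tz cm',d.round(2),'turn',tz.round(3))
E
R='{"tx":-2.46,"ty":-1.76,"tz":-0.25}'
python3 -m inch '[{"tx":-2.46,"ty":-1.76,"tz":-0.25,"hand":70},{"tx":-2.46,"ty":-1.76,"tz":-0.25},{"tx":-2.46,"ty":-1.76,"tz":-0.25},{"tx":-2.46,"ty":-1.76,"tz":-0.25},{"tx":-2.46,"ty":-1.76,"tz":-0.25},{"tx":-2.46,"ty":-1.76,"tz":-0.25},{"tx":-2.46,"ty":-1.76,"tz":-0.25},{"tx":-2.46,"ty":-1.76,"tz":-0.25}]'
python3 -m inch '[{"tx":-2.46,"ty":-1.76,"tz":-0.25,"hand":70},{"tx":-2.46,"ty":-1.76,"tz":-0.25},{"tx":-2.46,"ty":-1.76,"tz":-0.25},{"tx":-2.46,"ty":-1.76,"tz":-0.25},{"tx":-2.46,"ty":-1.76,"tz":-0.25},{"tx":-2.46,"ty":-1.76,"tz":-0.25},{"tx":-2.46,"ty":-1.76,"tz":-0.25},{"tx":-2.46,"ty":-1.76,"tz":-0.25}]'
python3 to.py 0.50 0.15 0.27 155.7
python3 - <<'E'
from h import *
ci=camera_info('wrist'); R,t=np.array(ci['R']),np.array(ci['t']); print('cam',-R.T@t,'axes',R.round(2).tolist())
p=R@np.array([.5575,.0625,.127])+t; print(ci['fx']*p[0]/p[2]+ci['cx'],ci['fy']*p[1]/p[2]+ci['cy'])
E
```

```text
pos [0.258  0.5687 0.2305] xang 155.6 tilt 0.09 q [-1.04  0.51 -0.24  1.5   0.13  1.15 -0.15] t 0.1 F [ 0.7 -0.3  0. ] M [0.04 0.02 0.01] gap 0.996 grip 0.0
togo tx,ty,tz cm [-39.33 -28.15  -3.9 ] turn -0.002
cam [0.19355112 0.59902178 0.37369444] axes [[0.41, 0.91, -0.0], [0.87, -0.4, 0.28], [0.25, -0.12, -0.96]]
44.32430852859051 591.7172879765299invalid input at $[0]: expected keys tx, ty, tz, turn, hand
invalid input at $[0]: expected keys tx, ty, tz, turn, hand
```

```bash
python3 -m inch '[{"tx":-2.46,"ty":-1.76,"tz":-0.25,"turn":0,"hand":70},{"tx":-2.46,"ty":-1.76,"tz":-0.25,"turn":0,"hand":70},{"tx":-2.46,"ty":-1.76,"tz":-0.25,"turn":0,"hand":70},{"tx":-2.46,"ty":-1.76,"tz":-0.25,"turn":0,"hand":70},{"tx":-2.46,"ty":-1.76,"tz":-0.25,"turn":0,"hand":70},{"tx":-2.46,"ty":-1.76,"tz":-0.25,"turn":0,"hand":70},{"tx":-2.46,"ty":-1.76,"tz":-0.25,"turn":0,"hand":70},{"tx":-2.46,"ty":-1.76,"tz":-0.25,"turn":0,"hand":70}]'
python3 -m inch '[{"tx":-2.46,"ty":-1.76,"tz":-0.25,"turn":0,"hand":70},{"tx":-2.46,"ty":-1.76,"tz":-0.25,"turn":0,"hand":70},{"tx":-2.46,"ty":-1.76,"tz":-0.25,"turn":0,"hand":70},{"tx":-2.46,"ty":-1.76,"tz":-0.25,"turn":0,"hand":70},{"tx":-2.46,"ty":-1.76,"tz":-0.25,"turn":0,"hand":70},{"tx":-2.46,"ty":-1.76,"tz":-0.25,"turn":0,"hand":70},{"tx":-2.46,"ty":-1.76,"tz":-0.25,"turn":0,"hand":70},{"tx":-2.46,"ty":-1.76,"tz":-0.25,"turn":0,"hand":70}]'
python3 to.py 0.50 0.15 0.27 155.7
python3 - <<'E'
from h import *
ci=camera_info('wrist'); R,t=np.array(ci['R']),np.array(ci['t']); print('cam',-R.T@t,'axes',R.round(2).tolist())
p=R@np.array([.5575,.0625,.127])+t; print(ci['fx']*p[0]/p[2]+ci['cx'],ci['fy']*p[1]/p[2]+ci['cy'])
E
```

```text
time: 0.77
position: [0.3796, 0.3581, 0.2511]
tool_rot: [0.211, 0.977, -0.0, -0.0]
force: [0.1, -0.2, -0.3]
finger_gap: 0.701
grip_force: 0.0
time: 1.43
position: [0.5006, 0.1487, 0.2712]
tool_rot: [0.211, 0.977, -0.0, -0.0]
force: [0.1, 0.2, 0.2]
finger_gap: 0.701
grip_force: 0.0
pos [0.5006 0.1487 0.2712] xang 155.6 tilt 0.03 q [-0.25  0.31 -0.12  1.7   0.04  1.13  0.77] t 1.4333 F [0.1 0.2 0.2] M [ 0.02 -0.02 -0.02] gap 0.701 grip 0.0
togo tx,ty,tz cm [0.11 0.1  0.12] turn -0.002
cam [0.43610778 0.17873142 0.41438817] axes [[0.41, 0.91, 0.0], [0.87, -0.4, 0.28], [0.25, -0.11, -0.96]]
268.6978163582676 280.18879088626875
```

```bash
cat > rim.py <<'E'
import sys; from h import *
im,d,ci=grab('wrist'); W=world(d,ci); cv2.imwrite('pics/%s.png'%sys.argv[1],im[:,:,::-1])
m=(abs(W[...,0]-.5575)<.035)&(abs(W[...,1]-.0625)<.035)&(W[...,2]>.122)&(W[...,2]<.134)
P=W[m]; print(len(P),P.mean(0),np.percentile(P[:,2],[5,50,95]),cv2.minEnclosingCircle((P[:,:2]*1000).astype(np.float32)))
# algebraic circle fit to outer contour cast onto rim plane
c,_=cv2.findContours(m.astype(np.uint8),cv2.RETR_CCOMP,cv2.CHAIN_APPROX_NONE)
for k in c:
    if len(k)<40: continue
    e=cv2.fitEllipse(k); print('ellipse',e)
    R,t=np.array(ci['R']),np.array(ci['t']); C=-R.T@t
    q=k[:,0].astype(float); r=np.c_[(q[:,0]-ci['cx'])/ci['fx'],(q[:,1]-ci['cy'])/ci['fy'],np.ones(len(q))]@R
    X=C+r*((.128-C[2])/r[:,2])[:,None]
    s=np.linalg.lstsq(np.c_[2*X[:,:2],np.ones(len(X))],(X[:,:2]**2).sum(1),rcond=None)[0]
    print('circle',s[:2],np.sqrt(s[2]+s[0]**2+s[1]**2))
E
python3 rim.py w1
```

```text
589 [0.56644922 0.07055728 0.12690704] [0.1228223  0.12772241 0.12916453] ((558.9659423828125, 65.35469055175781), 25.023408889770508)
ellipse ((274.2982482910156, 279.8154296875), (40.09953308105469, 43.18937301635742), 149.24447631835938)
circle [0.55882538 0.06683863] 0.02131577701363517
```

View pics/w1.png

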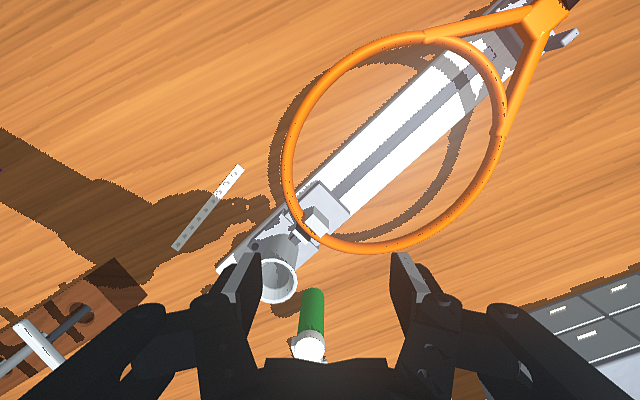

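The wrist picture shows the rim at about (278,281), partly hidden by the left finger. I'll back off so that it shows whole.

```bash
python3 -m inch '[{"tx":3,"ty":-1.2,"tz":0,"turn":0,"hand":70},{"tx":3,"ty":-1.2,"tz":0,"turn":0,"hand":70},{"tx":3,"ty":-1.2,"tz":0,"turn":0,"hand":70},{"tx":1,"ty":0,"tz":0,"turn":0,"hand":70},{"tx":0,"ty":0,"tz":0,"turn":0,"hand":70},{"tx":0,"ty":0,"tz":0,"turn":0,"hand":70}]'
python3 rim.py w2; python3 to.py 0.541 -0.2837 0.25 13.1
```

```text
time: 1.98
position: [0.3946, 0.159, 0.2716]
tool_rot: [0.211, 0.978, 0.0, 0.001]
force: [0.6, -0.3, 0.3]
finger_gap: 0.699
grip_force: 0.0
229 [0.54458382 0.07480238 0.12732291] [0.12306514 0.12788583 0.12921317] ((552.754638671875, 68.61463928222656), 22.97346305847168)
ellipse ((308.292236328125, 360.09625244140625), (29.12994384765625, 39.05446243286133), 90.5501480102539)
circle [0.5546278  0.06766222] 0.019941003817803345
pos [0.3953 0.1588 0.2715] xang 155.6 tilt 0.06 q [-0.32  0.16 -0.15  1.92  0.03  1.07  0.67] t 2.0333 F [ 0.3 -0.2  0.2] M [ 0.03 -0.   -0.02] gap 0.7 grip 0.0
togo tx,ty,tz cm [-31.54 -34.28   2.15] turn 2.487
```

View pics/w2.png

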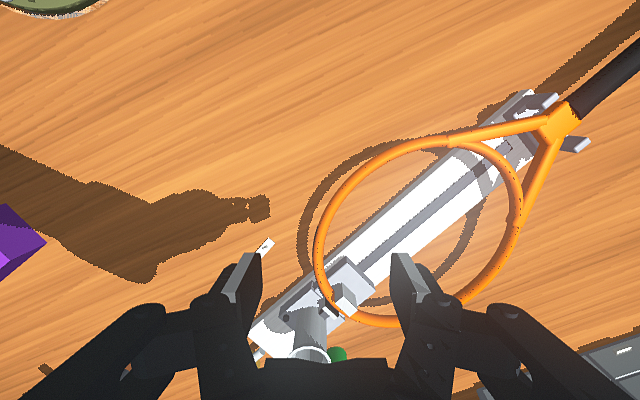

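The picture shows the rim at (310,358), half hidden behind the gripper, so the camera looks the other way. I'll turn to the grasp angle here and look at the tower again on the way.

```bash
python3 -m inch '[{"tx":0,"ty":0,"tz":0,"turn":0.12,"hand":70},{"tx":0,"ty":0,"tz":0,"turn":0.12,"hand":70},{"tx":0,"ty":0,"tz":0,"turn":0.12,"hand":70},{"tx":0,"ty":0,"tz":0,"turn":0.12,"hand":70},{"tx":0,"ty":0,"tz":0,"turn":0.12,"hand":70},{"tx":0,"ty":0,"tz":0,"turn":0.12,"hand":70},{"tx":0,"ty":0,"tz":0,"turn":0.12,"hand":70},{"tx":0,"ty":0,"tz":0,"turn":0.12,"hand":70}]' >/dev/null
python3 -m inch '[{"tx":0,"ty":0,"tz":0,"turn":0.12,"hand":70},{"tx":0,"ty":0,"tz":0,"turn":0.12,"hand":70},{"tx":0,"ty":0,"tz":0,"turn":0.12,"hand":70},{"tx":0,"ty":0,"tz":0,"turn":0.12,"hand":70},{"tx":0,"ty":0,"tz":0,"turn":0.12,"hand":70},{"tx":0,"ty":0,"tz":0,"turn":0.12,"hand":70},{"tx":0,"ty":0,"tz":0,"turn":0.12,"hand":70},{"tx":0,"ty":0,"tz":0,"turn":0.12,"hand":70}]' >/dev/null
python3 -m inch '[{"tx":0,"ty":0,"tz":0,"turn":0.12,"hand":70},{"tx":0,"ty":0,"tz":0,"turn":0.12,"hand":70},{"tx":0,"ty":0,"tz":0,"turn":0.12,"hand":70},{"tx":0,"ty":0,"tz":0,"turn":0.12,"hand":70},{"tx":0,"ty":0,"tz":0,"turn":0.087,"hand":70},{"tx":0,"ty":0,"tz":0,"turn":0,"hand":70}]' >/dev/null
python3 to.py 0.47 0.05 0.27 13.1
```

```text
pos [0.3956 0.1585 0.271 ] xang 12.8 tilt 0.05 q [-0.58  0.16  0.17  1.92 -0.03  1.07 -1.75] t 3.8667 F [ 0.2  0.8 -0.5] M [ 0.   -0.01  0.01] gap 0.699 grip 0.0
togo tx,ty,tz cm [ 4.85 12.23  0.11] turn -0.005
```

```bash
python3 -m inch '[{"tx":1.2,"ty":3,"tz":0,"turn":0,"hand":70},{"tx":1.2,"ty":3,"tz":0,"turn":0,"hand":70},{"tx":1.2,"ty":3,"tz":0,"turn":0,"hand":70},{"tx":1.2,"ty":3,"tz":0,"turn":0,"hand":70},{"tx":0,"ty":0,"tz":0,"turn":0,"hand":70},{"tx":0,"ty":0,"tz":0,"turn":0,"hand":70}]'
python3 rim.py w3; python3 to.py 0.541 -0.2837 0.25 13.1
```

```text
time: 4.37
position: [0.4696, 0.0506, 0.2708]
tool_rot: [0.994, 0.113, -0.0, 0.001]
force: [-0.9, 0.2, 0.1]
finger_gap: 0.698
grip_force: 0.0
1514 [0.5606228  0.06543982 0.12692317] [0.12274852 0.1276612  0.12945041] ((559.46630859375, 65.35552215576172), 24.878976821899414)
ellipse ((333.7193908691406, 86.37216186523438), (58.906471252441406, 62.66914367675781), 2.7157959938049316)
circle [0.55937708 0.06533613] 0.024320540864768894
ellipse ((333.5091247558594, 87.43083190917969), (43.03239822387695, 45.35242462158203), 5.413285732269287)
circle [0.55881932 0.06538477] 0.017680027751495995
pos [0.4689 0.0522 0.2708] xang 13.1 tilt 0.05 q [-0.36  0.24  0.26  1.82 -0.07  1.09 -1.42] t 4.4167 F [-0.2  0.3  0.8] M [ 0.02  0.05 -0.01] gap 0.698 grip 0.0
togo tx,ty,tz cm [-0.6  34.35  2.09] turn 0.001
```

View pics/w3.png

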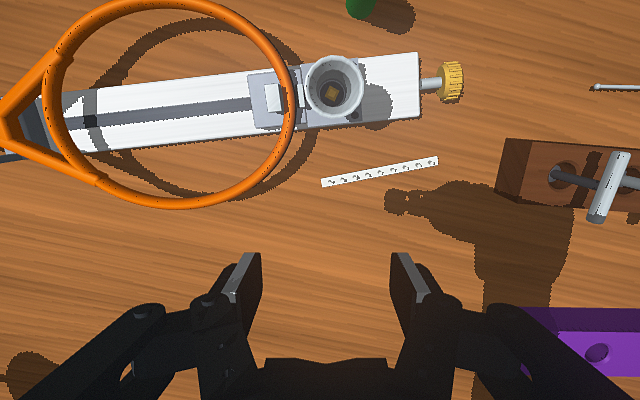

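The whole rim shows, centred at (333,87), and the brass stem's top is visible in the bore at (332,93). I'll measure the stem's angle, then go above the key.

```bash
python3 - <<'E'
from h import *
im=cv2.imread('pics/w3.png'); ci=camera_info('wrist'); R,t=np.array(ci['R']),np.array(ci['t']); C=-R.T@t
hsv=cv2.cvtColor(im,cv2.COLOR_BGR2HSV); m=np.zeros(im.shape[:2],np.uint8); cv2.circle(m,(333,90),19,255,-1)
m=m&(((hsv[...,1]>90)).astype(np.uint8)*255); 
c=max(cv2.findContours(m,0,cv2.CHAIN_APPROX_NONE)[0],key=cv2.contourArea); print(cv2.contourArea(c),cv2.boundingRect(c))
q=c[:,0].astype(float); r=np.c_[(q[:,0]-ci['cx'])/ci['fx'],(q[:,1]-ci['cy'])/ci['fy'],np.ones(len(q))]@R
X=C+r*((.045-C[2])/r[:,2])[:,None]; print(cv2.minAreaRect((X[:,:2]*1000).astype(np.float32)))
cv2.imwrite('pics/stem.png',cv2.resize(im[55:120,298:368],None,fx=8,fy=8,interpolation=cv2.INTER_CUBIC))
E
python3 -m inch '[{"tx":0,"ty":3.8,"tz":0,"turn":0,"hand":70},{"tx":0,"ty":3.8,"tz":0,"turn":0,"hand":70},{"tx":0,"ty":3.8,"tz":0,"turn":0,"hand":70},{"tx":0,"ty":3.8,"tz":0,"turn":0,"hand":70},{"tx":-4,"ty":3.8,"tz":0,"turn":0,"hand":70},{"tx":-3,"ty":3.8,"tz":0,"turn":0,"hand":70},{"tx":-1,"ty":3.8,"tz":0,"turn":0,"hand":70},{"tx":0,"ty":3.8,"tz":0,"turn":0,"hand":70}]'
python3 -m inch '[{"tx":0,"ty":2,"tz":0,"turn":0,"hand":70},{"tx":0,"ty":0,"tz":0,"turn":0,"hand":70},{"tx":0,"ty":0,"tz":0,"turn":0,"hand":70}]' >/dev/null
cat > bar.py <<'E'
import sys; from h import *
im,d,ci=grab('wrist'); W=world(d,ci); cv2.imwrite('pics/%s.png'%sys.argv[1],im[:,:,::-1])
m=(abs(W[...,0]-.541)<.06)&(abs(W[...,1]+.2837)<.03)&(W[...,2]>.163)&(W[...,2]<.180)
c=max(cv2.findContours(m.astype(np.uint8),0,cv2.CHAIN_APPROX_NONE)[0],key=cv2.contourArea)
P=W[m]; print('z',np.median(P[:,2]),cv2.minAreaRect((P[:,:2]*1000).astype(np.float32)),cv2.boundingRect(c))
R,t=np.array(ci['R']),np.array(ci['t']); C=-R.T@t
q=c[:,0].astype(float); r=np.c_[(q[:,0]-ci['cx'])/ci['fx'],(q[:,1]-ci['cy'])/ci['fy'],np.ones(len(q))]@R
X=C+r*((.173-C[2])/r[:,2])[:,None]; print('cast',cv2.minAreaRect((X[:,:2]*1000).astype(np.float32)))
E
python3 bar.py w4; python3 to.py 0.541 -0.2837 0.25 13.1
```

```text
114.0 (325, 86, 14, 15)
((557.9813842773438, 67.53610229492188), (11.419671058654785, 12.199427604675293), 75.205810546875)
time: 5.08
position: [0.4677, -0.2451, 0.2718]
tool_rot: [0.993, 0.115, -0.0, -0.0]
force: [1.8, -0.1, -0.4]
finger_gap: 0.704
grip_force: 0.0
z 0.17316768303181101 ((542.3944091796875, -281.4587707519531), (95.14773559570312, 14.519144058227539), 13.161842346191406) (361, 53, 25, 137)
cast ((542.3435668945312, -280.6931457519531), (94.38445281982422, 14.675739288330078), 13.083703994750977)
pos [ 0.4745 -0.2621  0.2708] xang 13.2 tilt 0.09 q [ 0.2   0.36  0.38  1.66 -0.15  1.15 -0.73] t 5.3833 F [ 0.  -0.   0.6] M [ 0.03 -0.01 -0.01] gap 0.7 grip 0.0
togo tx,ty,tz cm [5.98 3.63 2.07] turn 0.002
```

View pics/stem.png

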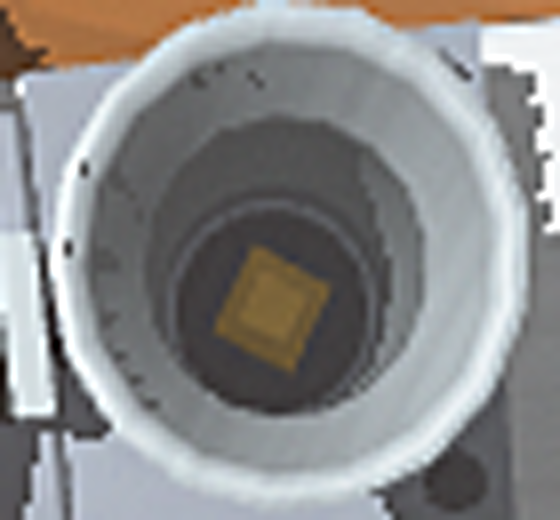

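The crop shows the stem turned about 30° in the image, so its flats are at about 74.5° (mod 90) in the world. The bar-to-tower displacement is (16.7,346.3) mm in both camera sets, so it is well known. Now I'll grasp.

```bash
python3 -m inch '[{"tx":2,"ty":1.2,"tz":0,"turn":0,"hand":70},{"tx":2,"ty":1.2,"tz":0,"turn":0,"hand":70},{"tx":2,"ty":1.2,"tz":0,"turn":0,"hand":70},{"tx":0,"ty":0,"tz":2,"turn":0,"hand":70},{"tx":0,"ty":0,"tz":3,"turn":0,"hand":70},{"tx":0,"ty":0,"tz":2,"turn":0,"hand":70},{"tx":0,"ty":0,"tz":0,"turn":0,"hand":70},{"tx":0,"ty":0,"tz":0,"turn":0,"hand":70}]' 
python3 to.py 0.5413 -0.283 0.148 13.1
```

```text
time: 6.05
position: [0.5409, -0.2827, 0.2009]
tool_rot: [0.993, 0.116, -0.001, -0.001]
force: [0.6, -0.4, 0.7]
finger_gap: 0.699
grip_force: 0.0
pos [ 0.5409 -0.2827  0.2009] xang 13.3 tilt 0.15 q [ 0.23  0.53  0.35  1.59 -0.2   1.06 -0.71] t 6.05 F [ 0.6 -0.4  0.7] M [-0.03 -0.01  0.01] gap 0.699 grip 0.0
togo tx,ty,tz cm [0.04 0.05 5.29] turn 0.003
```

```bash
python3 -m inch '[{"tx":0.04,"ty":0,"tz":2,"turn":0.003,"hand":70},{"tx":0,"ty":0,"tz":2,"turn":0,"hand":70},{"tx":0,"ty":0,"tz":1.3,"turn":0,"hand":70},{"tx":0,"ty":0,"tz":0,"turn":0,"hand":70},{"tx":0,"ty":0,"tz":0,"turn":0,"hand":25},{"tx":0,"ty":0,"tz":0,"turn":0,"hand":10},{"tx":0,"ty":0,"tz":0,"turn":0,"hand":10},{"tx":0,"ty":0,"tz":0,"turn":0,"hand":10}]' 20
python3 -m inch '[{"tx":0,"ty":0,"tz":0,"turn":0,"hand":5},{"tx":0,"ty":0,"tz":0,"turn":0,"hand":5},{"tx":0,"ty":0,"tz":0,"turn":0,"hand":5},{"tx":0,"ty":0,"tz":0,"turn":0,"hand":5}]' 20
python3 to.py 0.5413 -0.283 0.148 13.1
```

```text
time: 6.72
position: [0.542, -0.2853, 0.1499]
tool_rot: [0.994, 0.113, 0.001, 0.001]
force: [-0.0, -0.5, 5.3]
finger_gap: 0.194
grip_force: 19.4
time: 7.05
position: [0.5421, -0.2855, 0.1499]
tool_rot: [0.994, 0.113, 0.001, 0.001]
force: [0.5, 0.4, 5.9]
finger_gap: 0.198
grip_force: 19.5
pos [ 0.5421 -0.2855  0.1499] xang 12.9 tilt 0.17 q [ 0.24  0.58  0.34  1.66 -0.22  0.95 -0.69] t 7.05 F [0.5 0.4 5.9] M [ 0.11  0.04 -0.01] gap 0.198 grip 19.5
togo tx,ty,tz cm [-0.02 -0.26  0.19] turn -0.003
```

```bash
python3 -m inch '[{"tx":0,"ty":0,"tz":0,"turn":0,"hand":0},{"tx":0,"ty":0,"tz":0,"turn":0,"hand":0},{"tx":0,"ty":0,"tz":0,"turn":0,"hand":0},{"tx":0,"ty":0,"tz":-0.5,"turn":0,"hand":0},{"tx":0,"ty":0,"tz":-1,"turn":0,"hand":0},{"tx":0,"ty":0,"tz":-1,"turn":0,"hand":0},{"tx":0,"ty":0,"tz":0,"turn":0,"hand":0},{"tx":0,"ty":0,"tz":0,"turn":0,"hand":0}]' 100
python3 to.py 0.5421 -0.2855 0.31 13.1
```

```text
time: 7.72
position: [0.5415, -0.2853, 0.1742]
tool_rot: [0.994, 0.113, 0.001, 0.0]
force: [-0.3, -0.1, -3.0]
finger_gap: 0.146
grip_force: 97.9
pos [ 0.5415 -0.2853  0.1742] xang 12.9 tilt 0.09 q [ 0.23  0.55  0.35  1.63 -0.21  1.   -0.7 ] t 7.7167 F [-0.3 -0.1 -3. ] M [-0.   -0.02 -0.  ] gap 0.146 grip 97.9
togo tx,ty,tz cm [  0.07   0.05 -13.58] turn -0.003
```

```bash
python3 -m inch '[{"tx":0,"ty":0,"tz":-1.5,"turn":0,"hand":0},{"tx":0,"ty":0,"tz":-2.5,"turn":0,"hand":0},{"tx":0,"ty":0,"tz":-2.5,"turn":0,"hand":0},{"tx":0,"ty":0,"tz":-2.5,"turn":0,"hand":0},{"tx":0,"ty":0,"tz":-2.5,"turn":0,"hand":0},{"tx":0,"ty":0,"tz":-1,"turn":0,"hand":0},{"tx":0.5,"ty":-1.5,"tz":0,"turn":0,"hand":0},{"tx":0.8,"ty":-3,"tz":0,"turn":0,"hand":0}]' >/dev/null
python3 -m inch '[{"tx":0.8,"ty":-3,"tz":0,"turn":0,"hand":0},{"tx":0.8,"ty":-3,"tz":0,"turn":0,"hand":0},{"tx":0.8,"ty":-3,"tz":0,"turn":0,"hand":0},{"tx":0.8,"ty":-3,"tz":0,"turn":0,"hand":0},{"tx":0.8,"ty":-3,"tz":0,"turn":0,"hand":0},{"tx":0.8,"ty":-3,"tz":0,"turn":0,"hand":0},{"tx":0.8,"ty":-2,"tz":0,"turn":0,"hand":0},{"tx":0,"ty":0,"tz":0,"turn":0,"hand":0}]' >/dev/null
python3 to.py 0.5588 0.0610 0.30 74.5; python3 rim.py w5
python3 - <<'E'
from h import *
ci=camera_info('wrist'); R,t=np.array(ci['R']),np.array(ci['t'])
for X in([.559,.062,.128],[.559,.062,.045]):
    p=R@np.array(X)+t; print(ci['fx']*p[0]/p[2]+ci['cx'],ci['fy']*p[1]/p[2]+ci['cy'])
E
```

```text
pos [ 0.5538 -0.0239  0.2968] xang 13.4 tilt 0.24 q [-0.22  0.36  0.33  1.58 -0.12  1.22 -1.21] t 9.05 F [-0.  -0.1 -2.9] M [-0.01 -0.05 -0.01] gap 0.151 grip 98.3
togo tx,ty,tz cm [ 2.46 -8.14 -0.29] turn -1.066
1055 [0.55853371 0.06731217 0.12701221] [0.12283789 0.12781557 0.12938466] ((559.1577758789062, 65.5811538696289), 24.932662963867188)
ellipse ((238.0609893798828, 160.17718505859375), (48.6949462890625, 52.45664978027344), 135.17832946777344)
circle [0.55937531 0.06549183] 0.02424570984618697
ellipse ((239.83267211914062, 159.55442810058594), (35.6598014831543, 38.1847038269043), 134.98745727539062)
circle [0.56059997 0.06398901] 0.017664838397846494
237.77886439745254 160.9744944617626
255.80549505654216 150.9022082014058
```

```bash
python3 -m inch '[{"tx":0,"ty":0,"tz":0,"turn":-0.06,"hand":0},{"tx":0,"ty":0,"tz":0,"turn":-0.12,"hand":0},{"tx":0,"ty":0,"tz":0,"turn":-0.12,"hand":0},{"tx":0,"ty":0,"tz":0,"turn":-0.12,"hand":0},{"tx":0,"ty":0,"tz":0,"turn":-0.12,"hand":0},{"tx":0,"ty":0,"tz":0,"turn":-0.12,"hand":0},{"tx":0,"ty":0,"tz":0,"turn":-0.12,"hand":0},{"tx":0,"ty":0,"tz":0,"turn":-0.12,"hand":0}]' >/dev/null
python3 -m inch '[{"tx":0,"ty":0,"tz":0,"turn":-0.12,"hand":0},{"tx":0,"ty":0,"tz":0,"turn":-0.05,"hand":0},{"tx":0,"ty":0,"tz":0,"turn":0,"hand":0},{"tx":0,"ty":0,"tz":0,"turn":0,"hand":0}]' >/dev/null
python3 to.py 0.5588 0.0610 0.30 74.5; python3 rim.py w6
python3 - <<'E'
from h import *
from scipy.spatial.transform import Rotation as Ro
# where is the bar in the wrist picture: depth points near tool
o=get_obs(); p=np.array(o['position']); M=Ro.from_quat(o['tool_rot']).as_matrix()
im,d,ci=grab('wrist'); W=world(d,ci); L=(W-p)@M*1000
m=(abs(L[...,0])<60)&(abs(L[...,1])<12)&(L[...,2]<-5)&(L[...,2]>-35)
print(m.sum(), [np.percentile(L[m][:,i],[1,10,50,90,99]).round(1) for i in range(3)])
E
```

```text
pos [ 0.5533 -0.032   0.2977] xang 74.0 tilt 0.06 q [-0.05  0.35  0.09  1.58 -0.03  1.22 -0.23] t 10.1 F [-0.8 -0.1 -2.7] M [-0.06 -0.03  0.01] gap 0.15 grip 98.7
togo tx,ty,tz cm [ 9.1  -2.03 -0.23] turn -0.008
1263 [0.55916421 0.06677797 0.12693151] [0.12274047 0.1276248  0.12938125] ((559.3422241210938, 65.52947998046875), 24.815292358398438)
ellipse ((302.57220458984375, 84.04168701171875), (53.60403060913086, 57.54349136352539), 171.48028564453125)
circle [0.55928833 0.06547828] 0.024249767197471156
ellipse ((302.988037109375, 85.03968048095703), (39.397220611572266, 41.98179626464844), 178.2355499267578)
circle [0.55946852 0.06481275] 0.01775962814647884
7268 [array([-34. , -22.9,  12. ,  43.4,  49.8]), array([-11. ,  -6.5,  -0.4,   5.9,  11.1]), array([-33.8, -24.2, -22.9, -21.2,  -9.4])]
```

View pics/w6.png

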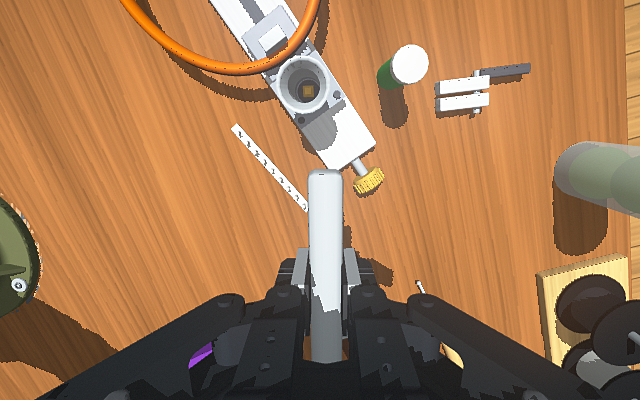

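The rim, now at (302,84), measures (0.5593,0.0654) from three different tool angles, so I trust the wrist camera. The bar is held centred, about 1.3 mm along +tool x. The TCP target over the tube is therefore (0.559,0.0642).

```bash
python3 to.py 0.5590 0.0642 0.29 74.5
python3 -m inch '[{"tx":1.5,"ty":-0.3,"tz":0,"turn":0,"hand":0},{"tx":2.5,"ty":-0.6,"tz":0,"turn":0,"hand":0},{"tx":2.5,"ty":-0.6,"tz":0,"turn":0,"hand":0},{"tx":2,"ty":-0.4,"tz":0,"turn":0,"hand":0},{"tx":0.9,"ty":-0.1,"tz":0,"turn":-0.008,"hand":0},{"tx":0,"ty":0,"tz":0,"turn":0,"hand":0},{"tx":0,"ty":0,"tz":0,"turn":0,"hand":0},{"tx":0,"ty":0,"tz":0,"turn":0,"hand":0}]' >/dev/null
python3 to.py 0.5590 0.0642 0.29 74.5
```

```text
pos [ 0.5534 -0.0315  0.2979] xang 74.1 tilt 0.04 q [-0.05  0.35  0.09  1.58 -0.03  1.22 -0.23] t 10.2 F [ 0.1 -0.8 -3.3] M [-0.01  0.    0.  ] gap 0.151 grip 98.7
togo tx,ty,tz cm [ 9.36 -2.09  0.79] turn -0.007
pos [0.5599 0.0631 0.2983] xang 74.6 tilt 0.08 q [-0.2   0.36  0.06  1.55 -0.02  1.23 -0.4 ] t 10.8667 F [-0.3  0.  -2.6] M [-0.04 -0.04  0.05] gap 0.151 grip 98.5
togo tx,ty,tz cm [ 0.09 -0.12  0.83] turn 0.001
```

```bash
python3 -m inch '[{"tx":0.09,"ty":-0.12,"tz":0.5,"turn":0,"hand":0},{"tx":0,"ty":0,"tz":1,"turn":0,"hand":0},{"tx":0,"ty":0,"tz":1,"turn":0,"hand":0},{"tx":0,"ty":0,"tz":0.5,"turn":0,"hand":0},{"tx":0,"ty":0,"tz":0.5,"turn":0,"hand":0},{"tx":0,"ty":0,"tz":0,"turn":0,"hand":0},{"tx":0,"ty":0,"tz":0,"turn":0,"hand":0}]' >/dev/null
python3 to.py 0.5590 0.0642 0.263 74.5
python3 - <<'E'
from h import *
for n in('side','top'):
    im,d,ci=grab(n); R,t=np.array(ci['R']),np.array(ci['t']); p=R@np.array([.559,.065,.14])+t
    u,v=int(ci['fx']*p[0]/p[2]+ci['cx']),int(ci['fy']*p[1]/p[2]+ci['cy'])
    c=cv2.resize(im[v-45:v+25,u-40:u+40,::-1],(400,350),interpolation=cv2.INTER_CUBIC)
    o=c if n=='side' else np.hstack([o,c])
cv2.imwrite('pics/ins.png',o)
E
```

```text
pos [0.5589 0.0662 0.263 ] xang 74.7 tilt 0.04 q [-0.2   0.38  0.06  1.62 -0.02  1.14 -0.4 ] t 11.45 F [-0.  -0.5 -3.2] M [-0.   -0.05 -0.01] gap 0.146 grip 98.2
togo tx,ty,tz cm [-0.19  0.06 -0.  ] turn 0.003
```

View pics/ins.png

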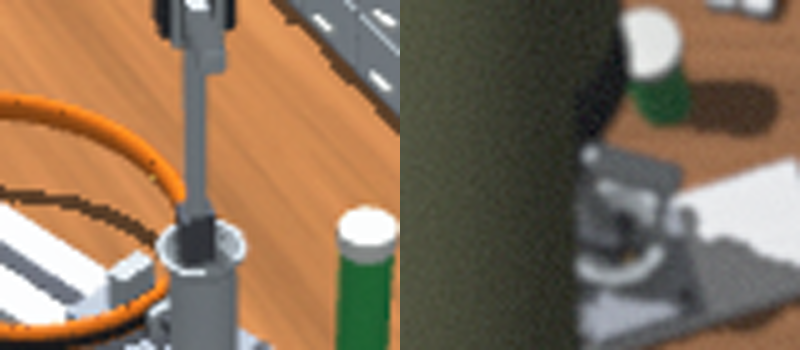

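The side crop shows the sleeve just inside the flare, with no contact force. I'll correct by 1.5 mm and lower in small steps.

```bash
python3 -m inch '[{"tx":-0.15,"ty":0.05,"tz":0.3,"turn":0,"hand":0},{"tx":0,"ty":0,"tz":0.4,"turn":0,"hand":0},{"tx":0,"ty":0,"tz":0.4,"turn":0,"hand":0},{"tx":0,"ty":0,"tz":0.4,"turn":0,"hand":0},{"tx":0,"ty":0,"tz":0,"turn":0,"hand":0},{"tx":0,"ty":0,"tz":0,"turn":0,"hand":0}]' >/dev/null
python3 to.py 0.5590 0.0642 0.248 74.5
python3 to.py 0.5590 0.0642 0.248 74.5 >/dev/null
python3 -m inch '[{"tx":0,"ty":0,"tz":0.4,"turn":0,"hand":0},{"tx":0,"ty":0,"tz":0.4,"turn":0,"hand":0},{"tx":0,"ty":0,"tz":0,"turn":0,"hand":0},{"tx":0,"ty":0,"tz":0,"turn":0,"hand":0}]' >/dev/null
python3 to.py 0.5590 0.0642 0.240 74.5
```

```text
pos [0.5589 0.0646 0.2479] xang 74.7 tilt 0.04 q [-0.2   0.39  0.06  1.64 -0.03  1.11 -0.4 ] t 12.05 F [ 0.1 -0.2 -3.1] M [-0.1  -0.11  0.02] gap 0.146 grip 97.9
togo tx,ty,tz cm [-0.03  0.02 -0.01] turn 0.003
pos [0.5589 0.0647 0.24  ] xang 74.7 tilt 0.03 q [-0.2   0.4   0.06  1.66 -0.03  1.09 -0.4 ] t 12.3833 F [ 0.7 -0.4 -2.4] M [-0.13 -0.06 -0.01] gap 0.147 grip 97.9
togo tx,ty,tz cm [-0.04  0.02 -0.  ] turn 0.004
```

```bash
python3 -m inch '[{"tx":0,"ty":0,"tz":0.4,"turn":0,"hand":0},{"tx":0,"ty":0,"tz":0.4,"turn":0,"hand":0},{"tx":0,"ty":0,"tz":0.4,"turn":0,"hand":0},{"tx":0,"ty":0,"tz":0.4,"turn":0,"hand":0},{"tx":0,"ty":0,"tz":0.4,"turn":0,"hand":0},{"tx":0,"ty":0,"tz":0,"turn":0,"hand":0}]' >/dev/null
python3 to.py 0.5590 0.0642 0.220 74.5
python3 -m inch '[{"tx":0,"ty":0,"tz":0.4,"turn":0,"hand":0},{"tx":0,"ty":0,"tz":0.4,"turn":0,"hand":0},{"tx":0,"ty":0,"tz":0.4,"turn":0,"hand":0},{"tx":0,"ty":0,"tz":0.4,"turn":0,"hand":0},{"tx":0,"ty":0,"tz":0.4,"turn":0,"hand":0},{"tx":0,"ty":0,"tz":0,"turn":0,"hand":0}]' >/dev/null
python3 to.py 0.5590 0.0642 0.20 74.5
```

```text
pos [0.5587 0.0646 0.2193] xang 74.7 tilt 0.07 q [-0.2   0.42  0.06  1.69 -0.03  1.04 -0.4 ] t 12.8833 F [ 0.3 -0.6 -3.1] M [-0.09 -0.08 -0.01] gap 0.146 grip 97.9
togo tx,ty,tz cm [-0.03  0.04 -0.07] turn 0.003
pos [0.5587 0.0646 0.1993] xang 74.7 tilt 0.07 q [-0.2   0.43  0.06  1.72 -0.03  0.99 -0.4 ] t 13.3833 F [-0.3  0.2 -2.8] M [-0.15 -0.1  -0.  ] gap 0.149 grip 97.9
togo tx,ty,tz cm [-0.03  0.04 -0.07] turn 0.003
```

Still free. Now the fine descent onto the stem.

```bash
python3 -m inch '[{"tx":0,"ty":0,"tz":0.3,"turn":0,"hand":0},{"tx":0,"ty":0,"tz":0.3,"turn":0,"hand":0},{"tx":0,"ty":0,"tz":0.3,"turn":0,"hand":0},{"tx":0,"ty":0,"tz":0.2,"turn":0,"hand":0},{"tx":0,"ty":0,"tz":0,"turn":0,"hand":0}]' >/dev/null
python3 to.py 0.5590 0.0642 0.1883 74.5
python3 -m inch '[{"tx":0,"ty":0,"tz":0.2,"turn":0,"hand":0},{"tx":0,"ty":0,"tz":0.2,"turn":0,"hand":0},{"tx":0,"ty":0,"tz":0,"turn":0,"hand":0},{"tx":0,"ty":0,"tz":0,"turn":0,"hand":0}]' >/dev/null
python3 to.py 0.5590 0.0642 0.1843 74.5
```

```text
pos [0.5588 0.0647 0.1888] xang 74.7 tilt 0.04 q [-0.2   0.45  0.06  1.73 -0.03  0.96 -0.4 ] t 13.8 F [ 0.5 -0.1 -2.8] M [-0.11 -0.08  0.04] gap 0.142 grip 97.9
togo tx,ty,tz cm [-0.04  0.03  0.05] turn 0.004
pos [0.559  0.0647 0.1852] xang 74.7 tilt 0.01 q [-0.2   0.45  0.05  1.74 -0.03  0.96 -0.4 ] t 14.1333 F [-0.9 -0.4 -3. ] M [-0.09 -0.07 -0.02] gap 0.149 grip 97.9
togo tx,ty,tz cm [-0.05  0.02  0.09] turn 0.003
```

```bash
python3 -m inch '[{"tx":0,"ty":0,"tz":0.2,"turn":0,"hand":0},{"tx":0,"ty":0,"tz":0.2,"turn":0,"hand":0},{"tx":0,"ty":0,"tz":0,"turn":0,"hand":0},{"tx":0,"ty":0,"tz":0,"turn":0,"hand":0}]' >/dev/null
python3 to.py 0.5590 0.0642 0.1803 74.5
```

```text
pos [0.5592 0.0646 0.1812] xang 74.7 tilt 0.02 q [-0.2   0.45  0.05  1.74 -0.03  0.95 -0.4 ] t 14.4667 F [ 0.5  0.4 -2.5] M [-0.19 -0.4   0.  ] gap 0.144 grip 97.9
togo tx,ty,tz cm [-0.04 -0.01  0.09] turn 0.003
```

```bash
python3 -m inch '[{"tx":0,"ty":0,"tz":0.15,"turn":0,"hand":0},{"tx":0,"ty":0,"tz":0.15,"turn":0,"hand":0},{"tx":0,"ty":0,"tz":0,"turn":0,"hand":0},{"tx":0,"ty":0,"tz":0,"turn":0,"hand":0}]' >/dev/null
python3 to.py 0.5590 0.0642 0.1773 74.5
python3 -m inch '[{"tx":0,"ty":0,"tz":0.15,"turn":0,"hand":0},{"tx":0,"ty":0,"tz":0.15,"turn":0,"hand":0},{"tx":0,"ty":0,"tz":0,"turn":0,"hand":0},{"tx":0,"ty":0,"tz":0,"turn":0,"hand":0}]' >/dev/null
python3 to.py 0.5590 0.0642 0.1743 74.5
```

```text
pos [0.5591 0.0646 0.1781] xang 74.7 tilt 0.01 q [-0.2   0.46  0.05  1.75 -0.03  0.94 -0.4 ] t 14.8 F [ 0.6 -0.7 -3.8] M [-0.24 -0.51  0.05] gap 0.146 grip 97.9
togo tx,ty,tz cm [-0.04  0.01  0.08] turn 0.003
pos [0.559  0.0646 0.1751] xang 74.7 tilt 0.01 q [-0.19  0.46  0.05  1.75 -0.03  0.93 -0.4 ] t 15.1333 F [ 1.5 -0.5 -3.3] M [-0.19 -0.44 -0.  ] gap 0.144 grip 97.9
togo tx,ty,tz cm [-0.04  0.01  0.08] turn 0.004
```

```bash
python3 -m inch '[{"tx":0,"ty":0,"tz":0.15,"turn":0,"hand":0},{"tx":0,"ty":0,"tz":0.1,"turn":0,"hand":0},{"tx":0,"ty":0,"tz":0,"turn":0,"hand":0},{"tx":0,"ty":0,"tz":0,"turn":0,"hand":0}]' >/dev/null
python3 to.py 0.5590 0.0642 0.1718 74.5
python3 -m inch '[{"tx":0,"ty":0,"tz":0.1,"turn":0,"hand":0},{"tx":0,"ty":0,"tz":0.1,"turn":0,"hand":0},{"tx":0,"ty":0,"tz":0,"turn":0,"hand":0},{"tx":0,"ty":0,"tz":0,"turn":0,"hand":0}]' >/dev/null
python3 to.py 0.5590 0.0642 0.1698 74.5
```

```text
pos [0.559  0.0647 0.1726] xang 74.7 tilt 0.01 q [-0.19  0.46  0.05  1.76 -0.03  0.93 -0.4 ] t 15.4667 F [ 0.8 -1.2 -3.3] M [-0.14 -0.45 -0.05] gap 0.148 grip 97.9
togo tx,ty,tz cm [-0.05  0.01  0.08] turn 0.004
pos [0.559  0.0647 0.1706] xang 74.7 tilt 0.01 q [-0.19  0.46  0.05  1.76 -0.03  0.92 -0.4 ] t 15.8 F [ 1.2 -0.6 -2.6] M [-0.11 -0.48  0.  ] gap 0.148 grip 97.9
togo tx,ty,tz cm [-0.05  0.01  0.08] turn 0.003
```

The socket is seated, with the foot at about 28.5 mm. Now I'll turn clockwise in stages and watch the moment.

```bash
python3 -m inch '[{"tx":0,"ty":0,"tz":0,"turn":0.06,"hand":0},{"tx":0,"ty":0,"tz":0,"turn":0.06,"hand":0},{"tx":0,"ty":0,"tz":0,"turn":0.06,"hand":0},{"tx":0,"ty":0,"tz":0,"turn":0.06,"hand":0},{"tx":0,"ty":0,"tz":0,"turn":0,"hand":0},{"tx":0,"ty":0,"tz":0,"turn":0,"hand":0}]' 120 >/dev/null
python3 to.py 0.5590 0.0642 0.1698 74.5
python3 -m inch '[{"tx":0,"ty":0,"tz":0,"turn":0.06,"hand":0},{"tx":0,"ty":0,"tz":0,"turn":0.06,"hand":0},{"tx":0,"ty":0,"tz":0,"turn":0,"hand":0},{"tx":0,"ty":0,"tz":0,"turn":0,"hand":0}]' >/dev/null
python3 to.py 0.5590 0.0642 0.1698 74.5
```

```text
pos [0.5591 0.0645 0.1708] xang 61.1 tilt 0.04 q [-0.24  0.47  0.12  1.76 -0.07  0.92 -0.6 ] t 16.3 F [ 1.6 -1.5 -3.4] M [-0.61 -0.51  0.27] gap 0.138 grip 121.9
togo tx,ty,tz cm [-0.03  0.01  0.1 ] turn -0.235
pos [0.5591 0.0645 0.1708] xang 54.2 tilt 0.03 q [-0.26  0.47  0.15  1.76 -0.09  0.92 -0.7 ] t 16.6333 F [ 1.  -2.5 -2.2] M [-0.74 -0.53  0.21] gap 0.139 grip 122.0
togo tx,ty,tz cm [-0.03  0.01  0.1 ] turn -0.353
```

```bash
for i in 1; do :; done
python3 -m inch '[{"tx":0,"ty":0,"tz":0,"turn":0.05,"hand":0},{"tx":0,"ty":0,"tz":0,"turn":0.05,"hand":0},{"tx":0,"ty":0,"tz":0,"turn":0,"hand":0},{"tx":0,"ty":0,"tz":0,"turn":0,"hand":0}]' >/dev/null
python3 to.py 0.5590 0.0642 0.1698 74.5
python3 -m inch '[{"tx":0,"ty":0,"tz":0,"turn":0.05,"hand":0},{"tx":0,"ty":0,"tz":0,"turn":0,"hand":0},{"tx":0,"ty":0,"tz":0,"turn":0,"hand":0}]' >/dev/null
python3 to.py 0.5590 0.0642 0.1698 74.5
python3 -m inch '[{"tx":0,"ty":0,"tz":0,"turn":0.05,"hand":0},{"tx":0,"ty":0,"tz":0,"turn":0,"hand":0},{"tx":0,"ty":0,"tz":0,"turn":0,"hand":0}]' >/dev/null
python3 to.py 0.5590 0.0642 0.1698 74.5
```

```text
pos [0.559  0.0645 0.1708] xang 48.5 tilt 0.02 q [-0.28  0.47  0.18  1.76 -0.1   0.92 -0.78] t 16.9667 F [ 1.2 -1.9 -2.6] M [-0.78 -0.43  0.26] gap 0.137 grip 122.1
togo tx,ty,tz cm [-0.03  0.02  0.1 ] turn -0.453
pos [0.559  0.0646 0.1708] xang 45.6 tilt 0.02 q [-0.29  0.47  0.19  1.76 -0.11  0.92 -0.82] t 17.2167 F [ 1.4 -2.3 -1.8] M [-0.78 -0.42  0.26] gap 0.137 grip 122.1
togo tx,ty,tz cm [-0.03  0.02  0.1 ] turn -0.504
pos [0.559  0.0646 0.1708] xang 42.8 tilt 0.02 q [-0.3   0.47  0.21  1.76 -0.12  0.92 -0.86] t 17.4667 F [ 1.2 -0.8 -1.6] M [-0.89 -0.38  0.25] gap 0.138 grip 122.2
togo tx,ty,tz cm [-0.03  0.03  0.1 ] turn -0.554
```

```bash
python3 -m inch '[{"tx":0,"ty":0,"tz":0,"turn":0.04,"hand":0},{"tx":0,"ty":0,"tz":0,"turn":0,"hand":0},{"tx":0,"ty":0,"tz":0,"turn":0,"hand":0}]' >/dev/null
python3 to.py 0.5590 0.0642 0.1698 74.5|head -1
python3 -m inch '[{"tx":0,"ty":0,"tz":0,"turn":0.04,"hand":0},{"tx":0,"ty":0,"tz":0,"turn":0,"hand":0},{"tx":0,"ty":0,"tz":0,"turn":0,"hand":0}]' >/dev/null
python3 to.py 0.5590 0.0642 0.1698 74.5|head -1
python3 -m inch '[{"tx":0,"ty":0,"tz":0,"turn":0.04,"hand":0},{"tx":0,"ty":0,"tz":0,"turn":0,"hand":0},{"tx":0,"ty":0,"tz":0,"turn":0,"hand":0}]' >/dev/null
python3 to.py 0.5590 0.0642 0.1698 74.5|head -1
```

```text
pos [0.559  0.0646 0.1708] xang 40.5 tilt 0.01 q [-0.3   0.47  0.22  1.76 -0.12  0.92 -0.9 ] t 17.7167 F [ 1.5 -2.4 -1.8] M [-0.82 -0.41  0.28] gap 0.135 grip 122.2
pos [0.559  0.0647 0.1708] xang 38.2 tilt 0.01 q [-0.31  0.47  0.23  1.76 -0.13  0.92 -0.93] t 17.9667 F [ 0.9 -3.4 -1.7] M [-0.87 -0.37  0.29] gap 0.135 grip 122.2
pos [0.559  0.0647 0.1708] xang 35.9 tilt 0.01 q [-0.32  0.47  0.24  1.76 -0.14  0.92 -0.97] t 18.2167 F [ 1.  -2.7 -2.4] M [-0.92 -0.29  0.32] gap 0.139 grip 122.3
```

```bash
python3 -m inch '[{"tx":0,"ty":0,"tz":0,"turn":0.03,"hand":0},{"tx":0,"ty":0,"tz":0,"turn":0,"hand":0},{"tx":0,"ty":0,"tz":0,"turn":0,"hand":0}]' >/dev/null
python3 to.py 0.5590 0.0642 0.1698 74.5|head -1
python3 -m inch '[{"tx":0,"ty":0,"tz":0,"turn":0.03,"hand":0},{"tx":0,"ty":0,"tz":0,"turn":0,"hand":0},{"tx":0,"ty":0,"tz":0,"turn":0,"hand":0}]' >/dev/null
python3 to.py 0.5590 0.0642 0.1698 74.5|head -1
python3 -m inch '[{"tx":0,"ty":0,"tz":0,"turn":0,"hand":0},{"tx":0,"ty":0,"tz":0,"turn":0,"hand":0}]' >/dev/null
python3 to.py 0.5590 0.0642 0.1698 74.5|head -1
```

```text
pos [0.559  0.0647 0.1708] xang 34.1 tilt 0.01 q [-0.32  0.47  0.25  1.76 -0.14  0.92 -0.99] t 18.4667 F [ 0.9 -2.  -0.8] M [-0.89 -0.28  0.34] gap 0.138 grip 122.4
pos [0.559  0.0647 0.1708] xang 32.4 tilt 0.01 q [-0.33  0.48  0.26  1.76 -0.15  0.92 -1.02] t 18.7167 F [ 0.9 -2.9 -1.7] M [-0.87 -0.24  0.31] gap 0.139 grip 122.5
pos [0.559  0.0647 0.1708] xang 32.4 tilt 0.01 q [-0.33  0.48  0.26  1.76 -0.15  0.92 -1.02] t 18.8833 F [ 0.8 -2.3 -2.5] M [-0.84 -0.23  0.35] gap 0.139 grip 122.5
```

```bash
python3 -m inch '[{"tx":0,"ty":0,"tz":0,"turn":0.04,"hand":0},{"tx":0,"ty":0,"tz":0,"turn":0,"hand":0},{"tx":0,"ty":0,"tz":0,"turn":0,"hand":0}]' >/dev/null
python3 to.py 0.5590 0.0642 0.1698 74.5|head -1
python3 -m inch '[{"tx":0,"ty":0,"tz":0,"turn":0.04,"hand":0},{"tx":0,"ty":0,"tz":0,"turn":0,"hand":0}]' >/dev/null
python3 to.py 0.5590 0.0642 0.1698 74.5|head -1
python3 -m inch '[{"tx":0,"ty":0,"tz":0,"turn":0,"hand":0}]' >/dev/null
python3 to.py 0.5590 0.0642 0.1698 74.5|head -1
python3 -m inch '[{"tx":0,"ty":0,"tz":0,"turn":0,"hand":0}]' >/dev/null
python3 to.py 0.5590 0.0642 0.1698 74.5|head -1
```

```text
pos [0.559  0.0647 0.1708] xang 30.1 tilt 0.01 q [-0.34  0.48  0.27  1.76 -0.15  0.93 -1.05] t 19.1333 F [ 0.4 -2.4 -2. ] M [-0.86 -0.26  0.38] gap 0.141 grip 123.1
pos [0.559  0.0647 0.1708] xang 27.7 tilt 0.01 q [-0.34  0.48  0.28  1.76 -0.16  0.93 -1.08] t 19.3 F [-0.6 -2.8 -2.1] M [-0.8  -0.17  0.35] gap 0.14 grip 123.3
pos [0.559  0.0648 0.1708] xang 27.8 tilt 0.01 q [-0.34  0.48  0.28  1.76 -0.16  0.93 -1.08] t 19.3833 F [ 0.4 -2.5 -2. ] M [-0.83 -0.16  0.31] gap 0.142 grip 123.3
pos [0.559  0.0647 0.1707] xang 27.8 tilt 0.01 q [-0.34  0.48  0.28  1.76 -0.16  0.93 -1.08] t 19.4667 F [ 1.1 -2.  -1.8] M [-0.83 -0.21  0.34] gap 0.141 grip 123.3
```

```bash
cat > m.py <<'E'
from station import get_obs; import numpy as np
o=get_obs(); print(round(o['time'],2),'Mz',round(o['moment'][2],3),'F',np.round(o['force'],1),'gap',round(o['finger_gap'],3),round(o['grip_force'],1))
E
Z='[{"tx":0,"ty":0,"tz":0,"turn":0,"hand":0}]'
python3 -m inch '[{"tx":0,"ty":0,"tz":0,"turn":0.04,"hand":0},{"tx":0,"ty":0,"tz":0,"turn":0,"hand":0}]' >/dev/null; python3 m.py
python3 -m inch '[{"tx":0,"ty":0,"tz":0,"turn":0,"hand":0}]' >/dev/null; python3 m.py
python3 -m inch '[{"tx":0,"ty":0,"tz":0,"turn":0,"hand":0}]' >/dev/null; python3 m.py
python3 -m inch '[{"tx":0,"ty":0,"tz":0,"turn":0,"hand":0}]' >/dev/null; python3 m.py
python3 -m inch '[{"tx":0,"ty":0,"tz":0,"turn":0,"hand":0}]' >/dev/null; python3 m.py
```

```text
19.63 Mz 0.491 F [ 1.  -2.2 -1.2] gap 0.138 124.0
19.72 Mz 0.488 F [ 0.5 -1.4 -1. ] gap 0.139 124.0
19.8 Mz 0.502 F [ 0.4 -2.4 -1.5] gap 0.142 124.0
19.88 Mz 0.468 F [ 0.5 -1.7 -1.2] gap 0.14 124.0
19.97 Mz 0.512 F [ 0.8 -1.7 -1.2] gap 0.142 124.0
```

The moment is now 0.49 N m, at the upper end of snug, so no more turning. I'll back the key off into the middle of its play.

```bash
python3 -m inch '[{"tx":0,"ty":0,"tz":0,"turn":-0.05,"hand":0},{"tx":0,"ty":0,"tz":0,"turn":0,"hand":0},{"tx":0,"ty":0,"tz":0,"turn":0,"hand":0}]' >/dev/null; python3 m.py
python3 -m inch '[{"tx":0,"ty":0,"tz":0,"turn":-0.05,"hand":0},{"tx":0,"ty":0,"tz":0,"turn":0,"hand":0},{"tx":0,"ty":0,"tz":0,"turn":0,"hand":0}]' >/dev/null; python3 m.py
python3 -m inch '[{"tx":0,"ty":0,"tz":0,"turn":-0.05,"hand":0},{"tx":0,"ty":0,"tz":0,"turn":0,"hand":0},{"tx":0,"ty":0,"tz":0,"turn":0,"hand":0}]' >/dev/null; python3 m.py
python3 to.py 0.5590 0.0642 0.28 74.5
```

```text
20.22 Mz 0.175 F [ 0.5 -1.2 -2.2] gap 0.136 121.4
20.47 Mz 0.096 F [-0.1 -2.9 -2.8] gap 0.139 121.4
20.72 Mz 0.009 F [ 1.  -1.9 -2.7] gap 0.137 121.3
pos [0.559  0.0647 0.1708] xang 33.9 tilt 0.01 q [-0.32  0.47  0.25  1.76 -0.14  0.92 -0.99] t 20.7167 F [ 1.  -1.9 -2.7] M [-0.77 -0.24  0.01] gap 0.137 grip 121.3
togo tx,ty,tz cm [ -0.03   0.04 -10.92] turn -0.709
```

```bash
python3 -m inch '[{"tx":0,"ty":0,"tz":0,"turn":-0.05,"hand":0},{"tx":0,"ty":0,"tz":-0.3,"turn":0,"hand":0},{"tx":0,"ty":0,"tz":-0.5,"turn":0,"hand":0},{"tx":0,"ty":0,"tz":-0.5,"turn":0,"hand":0},{"tx":0,"ty":0,"tz":-0.5,"turn":0,"hand":0},{"tx":0,"ty":0,"tz":-0.5,"turn":0,"hand":0},{"tx":0,"ty":0,"tz":0,"turn":0,"hand":0}]' >/dev/null; python3 m.py
python3 -m inch '[{"tx":0,"ty":0,"tz":-1,"turn":0,"hand":0},{"tx":0,"ty":0,"tz":-1,"turn":0,"hand":0},{"tx":0,"ty":0,"tz":-1,"turn":0,"hand":0},{"tx":0,"ty":0,"tz":-1,"turn":0,"hand":0},{"tx":0,"ty":0,"tz":-1,"turn":0,"hand":0},{"tx":0,"ty":0,"tz":0,"turn":0,"hand":0}]' >/dev/null; python3 m.py
python3 -m inch '[{"tx":0,"ty":0,"tz":-1.5,"turn":0,"hand":0},{"tx":0,"ty":0,"tz":-2,"turn":0,"hand":0},{"tx":0,"ty":0,"tz":-1.5,"turn":0,"hand":0},{"tx":0,"ty":0,"tz":0,"turn":0,"hand":0},{"tx":0,"ty":0,"tz":0,"turn":0,"hand":0}]' >/dev/null; python3 m.py
python3 to.py 0.5417 -0.2852 0.298 13.1
python3 - <<'E'
from h import *
from scipy.spatial.transform import Rotation as Ro
o=get_obs(); p=np.array(o['position']); M=Ro.from_quat(o['tool_rot']).as_matrix()
im,d,ci=grab('wrist'); W=world(d,ci); L=(W-p)@M*1000; cv2.imwrite('pics/w7.png',im[:,:,::-1])
m=(abs(L[...,0])<60)&(abs(L[...,1])<12)&(L[...,2]<-18)&(L[...,2]>-30)&(L[...,0]>20)
print(m.sum(),cv2.minAreaRect(L[m][:,:2].astype(np.float32)),L[m][:,0].max(),np.median(L[m][:,2]))
E
```

```text
21.3 Mz 0.043 F [-0.1 -0.4 -2.7] gap 0.138 121.2
21.8 Mz 0.009 F [ 0.4  0.2 -2.7] gap 0.139 121.3
22.22 Mz 0.068 F [ 0.2 -0.5 -2.8] gap 0.142 121.3
pos [0.5592 0.0648 0.2939] xang 36.9 tilt 0.07 q [-0.33  0.37  0.26  1.57 -0.1   1.22 -0.98] t 22.2167 F [ 0.2 -0.5 -2.8] M [0.01 0.03 0.07] gap 0.142 grip 121.3
togo tx,ty,tz cm [-22.41  26.94  -0.42] turn 0.415
2618 ((34.91755676269531, -0.6887407302856445), (29.965383529663086, 13.864215850830078), 0.9929041266441345) 49.93788796155479 -22.6122010115429
```

The key came out straight in the fingers. I'll go back to just short of the block to measure the empty hole before placing it.

```bash
python3 -m inch '[{"tx":-1,"ty":0.8,"tz":0,"turn":0,"hand":0},{"tx":-2.4,"ty":1.8,"tz":0,"turn":0,"hand":0},{"tx":-2.4,"ty":1.8,"tz":0,"turn":0,"hand":0},{"tx":-2.4,"ty":1.8,"tz":0,"turn":0,"hand":0},{"tx":-2.4,"ty":1.8,"tz":0,"turn":0,"hand":0},{"tx":-2.4,"ty":1.8,"tz":0,"turn":0,"hand":0},{"tx":-2.4,"ty":1.8,"tz":0,"turn":0,"hand":0},{"tx":-2.4,"ty":1.8,"tz":0,"turn":0,"hand":0}]' >/dev/null
python3 -m inch '[{"tx":-2.4,"ty":1.8,"tz":0,"turn":0,"hand":0},{"tx":-2.4,"ty":1.8,"tz":0,"turn":0,"hand":0},{"tx":-2.4,"ty":1.8,"tz":0,"turn":0,"hand":0},{"tx":-2.4,"ty":1.8,"tz":0,"turn":0,"hand":0},{"tx":-2.4,"ty":1.8,"tz":0,"turn":0,"hand":0},{"tx":-2.4,"ty":1.8,"tz":0,"turn":0,"hand":0},{"tx":-1,"ty":1,"tz":0,"turn":0.1,"hand":0},{"tx":0,"ty":0,"tz":0,"turn":0.1,"hand":0}]' >/dev/null
python3 -m inch '[{"tx":0,"ty":0,"tz":0,"turn":0.1,"hand":0},{"tx":0,"ty":0,"tz":0,"turn":0.1,"hand":0},{"tx":0,"ty":0,"tz":0,"turn":0.015,"hand":0},{"tx":0,"ty":0,"tz":0,"turn":0,"hand":0},{"tx":0,"ty":0,"tz":0,"turn":0,"hand":0}]' >/dev/null
python3 to.py 0.5427 -0.283 0.298 13.1
python3 - <<'E'
from h import *
im,d,ci=grab('wrist'); W=world(d,ci); cv2.imwrite('pics/w8.png',im[:,:,::-1])
R,t=np.array(ci['R']),np.array(ci['t']); C=-R.T@t
def cast(q,z):
    r=np.c_[(q[:,0]-ci['cx'])/ci['fx'],(q[:,1]-ci['cy'])/ci['fy'],np.ones(len(q))]@R
    return C+r*((z-C[2])/r[:,2])[:,None]
m=(abs(W[...,0]-.542)<.06)&(abs(W[...,1]+.283)<.14)&(abs(W[...,2]-.055)<.003)
P=W[m]; print('block',np.median(P[:,2]),cv2.minAreaRect((P[:,:2]*1000).astype(np.float32)))
near=(np.hypot(W[...,0]-.5427,W[...,1]+.282)<.024)
hole=((W[...,2]<.050)&near).astype(np.uint8)   # hole pixels: not at the top plane
v,u=np.mgrid[0:400,0:640]; X=cast(np.c_[u.ravel(),v.ravel()].astype(float),.055).reshape(400,640,3)
inr=np.hypot(X[...,0]-.5427,X[...,1]+.282)<.024
hole=(inr&(W[...,2]<.051)).astype(np.uint8)
c=max(cv2.findContours(hole,0,cv2.CHAIN_APPROX_NONE)[0],key=cv2.contourArea); print(cv2.fitEllipse(c),cv2.contourArea(c))
Y=cast(c[:,0].astype(float),.055); s=np.linalg.lstsq(np.c_[2*Y[:,:2],np.ones(len(Y))],(Y[:,:2]**2).sum(1),rcond=None)[0]
print('hole',s[:2],np.sqrt(s[2]+s[0]**2+s[1]**2),cv2.minEnclosingCircle((Y[:,:2]*1000).astype(np.float32)))
E
```

```text
pos [ 0.4442 -0.3361  0.2932] xang 13.3 tilt 0.07 q [ 0.28  0.38  0.49  1.58 -0.19  1.22 -0.54] t 24.0167 F [ 0.3  0.4 -2. ] M [-0.02 -0.03 -0.01] gap 0.137 grip 121.2
togo tx,ty,tz cm [10.81 -2.91 -0.49] turn 0.003
block 0.055546146482906456 ((542.7899780273438, -281.22821044921875), (70.22187042236328, 240.93319702148438), 8.390530586242676)
((298.7329406738281, 76.33914947509766), (26.986770629882812, 29.06296157836914), 171.4630584716797) 614.0
hole [ 0.54240469 -0.28160369] 0.014756770969164426 ((542.5422973632812, -281.4996032714844), 15.260747909545898)
```

View pics/w8.png

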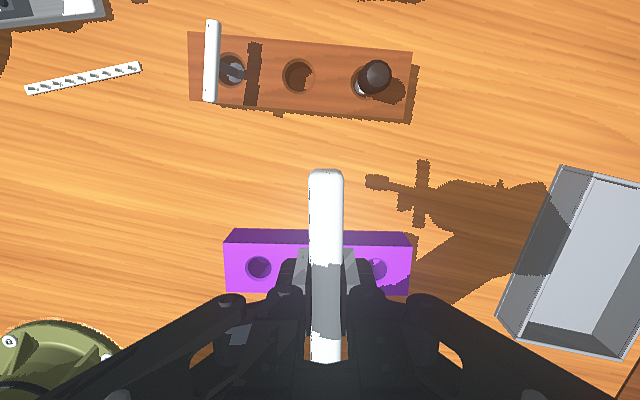

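The picture shows the empty middle hole at (299,76). It measures (0.5425,-0.2815), which matches the block's centre (0.5428,-0.2812). The key's axis is 1.3 mm ahead of the TCP, so the TCP target is (0.5412,-0.282).

```bash
python3 to.py 0.5412 -0.282 0.293 13.1
python3 -m inch '[{"tx":1.3,"ty":-0.4,"tz":0,"turn":0,"hand":0},{"tx":2.5,"ty":-0.7,"tz":0,"turn":0,"hand":0},{"tx":2.5,"ty":-0.7,"tz":0,"turn":0,"hand":0},{"tx":2.5,"ty":-0.7,"tz":0,"turn":0,"hand":0},{"tx":1.86,"ty":-0.5,"tz":0,"turn":0,"hand":0},{"tx":0,"ty":0,"tz":0,"turn":0,"hand":0},{"tx":0,"ty":0,"tz":0,"turn":0,"hand":0},{"tx":0,"ty":0,"tz":0,"turn":0,"hand":0}]' >/dev/null
python3 to.py 0.5412 -0.282 0.293 13.1
python3 -m inch '[{"tx":0,"ty":0,"tz":1,"turn":0,"hand":0},{"tx":0,"ty":0,"tz":2,"turn":0,"hand":0},{"tx":0,"ty":0,"tz":2,"turn":0,"hand":0},{"tx":0,"ty":0,"tz":2,"turn":0,"hand":0},{"tx":0,"ty":0,"tz":1,"turn":0,"hand":0},{"tx":0,"ty":0,"tz":0,"turn":0,"hand":0},{"tx":0,"ty":0,"tz":0,"turn":0,"hand":0},{"tx":0,"ty":0,"tz":0,"turn":0,"hand":0}]' >/dev/null
python3 to.py 0.5412 -0.282 0.213 13.1
```

```text
pos [ 0.4444 -0.3361  0.2934] xang 13.3 tilt 0.04 q [ 0.28  0.38  0.49  1.58 -0.19  1.22 -0.54] t 24.0667 F [-0.6 -0.2 -1.6] M [-0.05 -0.06  0.01] gap 0.137 grip 121.2
togo tx,ty,tz cm [10.67 -3.04  0.03] turn 0.003
pos [ 0.5416 -0.2828  0.2936] xang 13.2 tilt 0.05 q [ 0.16  0.47  0.46  1.44 -0.21  1.28 -0.7 ] t 24.7333 F [-0.5  0.6 -2.3] M [-0.07 -0.02 -0.04] gap 0.142 grip 121.1
togo tx,ty,tz cm [-0.02 -0.08  0.06] turn 0.001
pos [ 0.542  -0.2835  0.215 ] xang 13.1 tilt 0.11 q [ 0.17  0.53  0.44  1.57 -0.25  1.1  -0.67] t 25.4 F [ 0.4  0.3 -1.3] M [ 0.01 -0.04  0.01] gap 0.139 grip 121.2
togo tx,ty,tz cm [-0.05 -0.16  0.2 ] turn -0.0
```

```bash
python3 -m inch '[{"tx":-0.05,"ty":-0.15,"tz":0,"turn":0,"hand":0},{"tx":0,"ty":0,"tz":0.5,"turn":0,"hand":0},{"tx":0,"ty":0,"tz":0.5,"turn":0,"hand":0},{"tx":0,"ty":0,"tz":0,"turn":0,"hand":0},{"tx":0,"ty":0,"tz":0,"turn":0,"hand":0}]' >/dev/null
python3 to.py 0.5412 -0.282 0.203 13.1
python3 -m inch '[{"tx":0,"ty":0,"tz":0.4,"turn":0,"hand":0},{"tx":0,"ty":0,"tz":0.4,"turn":0,"hand":0},{"tx":0,"ty":0,"tz":0.2,"turn":0,"hand":0},{"tx":0,"ty":0,"tz":0,"turn":0,"hand":0},{"tx":0,"ty":0,"tz":0,"turn":0,"hand":0}]' >/dev/null
python3 to.py 0.5412 -0.282 0.193 13.1
```

```text
pos [ 0.5408 -0.2811  0.2034] xang 13.1 tilt 0.05 q [ 0.17  0.53  0.44  1.59 -0.25  1.07 -0.67] t 25.8167 F [-0.3  0.7 -2.8] M [-0.02  0.04  0.02] gap 0.141 grip 121.2
togo tx,ty,tz cm [0.02 0.1  0.04] turn 0.0
pos [ 0.5409 -0.2813  0.1935] xang 13.1 tilt 0.03 q [ 0.17  0.54  0.44  1.6  -0.25  1.05 -0.66] t 26.2333 F [-0.4  0.5 -1.9] M [-0.08  0.02  0.04] gap 0.142 grip 121.2
togo tx,ty,tz cm [0.02 0.07 0.05] turn 0.0
```

```bash
python3 -m inch '[{"tx":0.02,"ty":0.05,"tz":0.5,"turn":0,"hand":0},{"tx":0,"ty":0,"tz":0.5,"turn":0,"hand":0},{"tx":0,"ty":0,"tz":0.5,"turn":0,"hand":0},{"tx":0,"ty":0,"tz":0.5,"turn":0,"hand":0},{"tx":0,"ty":0,"tz":0,"turn":0,"hand":0}]' >/dev/null
python3 to.py 0.5412 -0.282 0.173 13.1
python3 -m inch '[{"tx":0,"ty":0,"tz":0.5,"turn":0,"hand":0},{"tx":0,"ty":0,"tz":0.5,"turn":0,"hand":0},{"tx":0,"ty":0,"tz":0.4,"turn":0,"hand":0},{"tx":0,"ty":0,"tz":0.3,"turn":0,"hand":0},{"tx":0,"ty":0,"tz":0,"turn":0,"hand":0},{"tx":0,"ty":0,"tz":0,"turn":0,"hand":0}]' >/dev/null
python3 to.py 0.5412 -0.282 0.151 13.1
```

```text
pos [ 0.5407 -0.2814  0.1723] xang 13.1 tilt 0.12 q [ 0.18  0.56  0.43  1.63 -0.27  1.01 -0.65] t 26.65 F [-0.1  0.3 -3.2] M [-0.04 -0.04 -0.02] gap 0.139 grip 121.2
togo tx,ty,tz cm [ 0.04  0.07 -0.07] turn 0.0
pos [ 0.5412 -0.2818  0.1566] xang 13.1 tilt 0.02 q [ 0.18  0.58  0.42  1.65 -0.27  0.97 -0.64] t 27.15 F [-0.3  0.3 -2.8] M [-0.02  0.   -0.04] gap 0.136 grip 121.2
togo tx,ty,tz cm [-0.    0.02  0.56] turn 0.0
```

```bash
python3 -m inch '[{"tx":0,"ty":0,"tz":0.2,"turn":0,"hand":0},{"tx":0,"ty":0,"tz":0.2,"turn":0,"hand":0},{"tx":0,"ty":0,"tz":0,"turn":0,"hand":0},{"tx":0,"ty":0,"tz":0,"turn":0,"hand":0}]' >/dev/null
python3 to.py 0.5412 -0.282 0.150 13.1
python3 -m inch '[{"tx":0,"ty":0,"tz":0.1,"turn":0,"hand":0},{"tx":0,"ty":0,"tz":0.1,"turn":0,"hand":0},{"tx":0,"ty":0,"tz":0,"turn":0,"hand":0},{"tx":0,"ty":0,"tz":0,"turn":0,"hand":0}]' >/dev/null
python3 to.py 0.5412 -0.282 0.150 13.1
```

```text
pos [ 0.5412 -0.2818  0.1527] xang 13.1 tilt 0.01 q [ 0.18  0.58  0.42  1.66 -0.28  0.96 -0.64] t 27.4833 F [ 0.5 -0.7 -1.3] M [ 0.   -0.06  0.01] gap 0.142 grip 121.2
togo tx,ty,tz cm [-0.01  0.02  0.27] turn 0.0
pos [ 0.5412 -0.2818  0.1507] xang 13.1 tilt 0.0 q [ 0.18  0.58  0.42  1.66 -0.28  0.96 -0.64] t 27.8167 F [-0.5  0.6 -2.3] M [ 0.04 -0.01  0.  ] gap 0.137 grip 121.2
togo tx,ty,tz cm [-0.01  0.02  0.07] turn 0.0
```

```bash
python3 -m inch '[{"tx":0,"ty":0,"tz":0.1,"turn":0,"hand":0},{"tx":0,"ty":0,"tz":0,"turn":0,"hand":0},{"tx":0,"ty":0,"tz":0,"turn":0,"hand":0}]' >/dev/null
python3 to.py 0.5412 -0.282 0.150 13.1
python3 -m inch '[{"tx":0,"ty":0,"tz":0.1,"turn":0,"hand":0},{"tx":0,"ty":0,"tz":0,"turn":0,"hand":0},{"tx":0,"ty":0,"tz":0,"turn":0,"hand":0}]' >/dev/null
python3 to.py 0.5412 -0.282 0.150 13.1
```

```text
pos [ 0.5415 -0.282   0.1504] xang 13.1 tilt 0.06 q [ 0.18  0.59  0.42  1.66 -0.28  0.96 -0.64] t 28.0667 F [-0.8  1.1  4.3] M [ 0.17  0.16 -0.02] gap 0.138 grip 122.0
togo tx,ty,tz cm [-0.03 -0.01  0.04] turn 0.0
pos [ 0.5419 -0.2824  0.1504] xang 13.1 tilt 0.16 q [ 0.19  0.59  0.42  1.66 -0.28  0.95 -0.64] t 28.3167 F [-2.2  1.2  9.7] M [ 0.29  0.41 -0.01] gap 0.14 grip 123.0
togo tx,ty,tz cm [-0.06 -0.05  0.04] turn 0.0
```

The key is on the floor of its hole. I'll ease off the pressure, release gently and check.

```bash
python3 -m inch '[{"tx":0,"ty":0,"tz":-0.15,"turn":0,"hand":0},{"tx":0,"ty":0,"tz":0,"turn":0,"hand":0},{"tx":0,"ty":0,"tz":0,"turn":0,"hand":0}]' 20
python3 -m inch '[{"tx":0,"ty":0,"tz":0,"turn":0,"hand":22},{"tx":0,"ty":0,"tz":0,"turn":0,"hand":28},{"tx":0,"ty":0,"tz":0,"turn":0,"hand":36},{"tx":0,"ty":0,"tz":0,"turn":0,"hand":45},{"tx":0,"ty":0,"tz":0,"turn":0,"hand":55},{"tx":0,"ty":0,"tz":0,"turn":0,"hand":55},{"tx":0,"ty":0,"tz":0,"turn":0,"hand":55}]'
```

```text
time: 28.57
position: [0.5414, -0.2818, 0.1505]
tool_rot: [0.993, 0.114, 0.0, 0.0]
force: [-0.1, 0.7, 3.4]
finger_gap: 0.142
grip_force: 122.1
time: 29.15
position: [0.5412, -0.2818, 0.1503]
tool_rot: [0.993, 0.114, -0.0, 0.0]
force: [0.2, 0.6, 0.5]
finger_gap: 0.545
grip_force: 0.0
```

Released. I'll raise the arm straight up, move it clear and check the scene.

```bash
python3 -m inch '[{"tx":0,"ty":0,"tz":-0.5,"turn":0,"hand":55},{"tx":0,"ty":0,"tz":-2,"turn":0,"hand":55},{"tx":0,"ty":0,"tz":-3,"turn":0,"hand":55},{"tx":0,"ty":0,"tz":-3,"turn":0,"hand":55},{"tx":-3,"ty":0,"tz":-1,"turn":0,"hand":55},{"tx":-3,"ty":0,"tz":0,"turn":0,"hand":55},{"tx":-3,"ty":0,"tz":0,"turn":0,"hand":55},{"tx":0,"ty":0,"tz":0,"turn":0,"hand":55}]'
python3 - <<'E'
from h import *
v,u=np.mgrid[0:400,0:640]
a=np.load('side1.npz'); im,d,ci=grab('side'); W=world(d,ci); cv2.imwrite('pics/end.png',im[:,:,::-1])
box=(u>310)&(u<420)&(v>220)&(v<330)
for Q in(a['W'],W):
    m=box&(Q[...,2]>0.15)&(Q[...,2]<0.19); P=Q[m]; print('bar',m.sum(),np.percentile(P[:,2],[50,98]).round(4),cv2.minAreaRect((P[:,:2]*1000).astype(np.float32)))
for n,I,Q in(('0',a['im'],a['W']),('1',im,W)):
    h=cv2.cvtColor(np.ascontiguousarray(I),cv2.COLOR_RGB2HSV); m=(h[...,0]>5)&(h[...,0]<16)&(h[...,1]>200)&(h[...,2]>150)&(Q[...,2]>.025)&(Q[...,2]<.06)
    print('racq',m.sum(),np.nanmean(Q[m],0).round(4))
E
python3 to.py 0.45 -0.3 0.25 13.1
```

```text
time: 29.82
position: [0.4475, -0.305, 0.2467]
tool_rot: [0.994, 0.111, -0.001, 0.001]
force: [-0.9, -0.5, 0.3]
finger_gap: 0.549
grip_force: 0.0
bar 319 [0.1722 0.1752] ((540.4893798828125, -283.76519775390625), (96.28507232666016, 15.550248146057129), 13.324448585510254)
bar 320 [0.1723 0.1755] ((538.764892578125, -280.6221618652344), (97.22673034667969, 16.124757766723633), 14.414376258850098)
racq 12 [0.4761 0.248  0.0586]
racq 19 [0.5232 0.2504 0.0586]
pos [ 0.4506 -0.3038  0.2466] xang 12.8 tilt 0.05 q [ 0.22  0.4   0.48  1.7  -0.2   1.09 -0.59] t 29.8667 F [0.6 1.  0.4] M [ 0.03 -0.02  0.01] gap 0.546 grip 0.0
togo tx,ty,tz cm [ 0.03 -0.38 -0.34] turn -0.005
```

View pics/end.png

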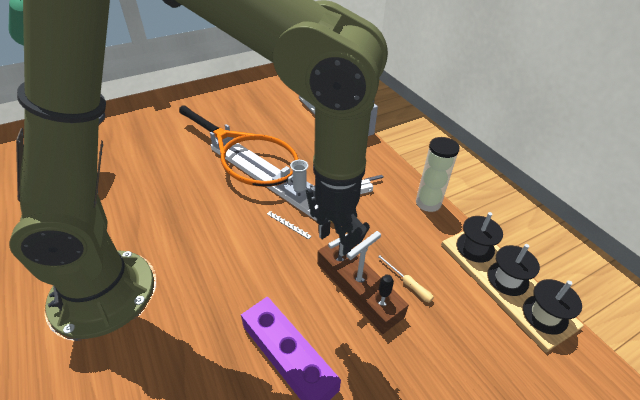

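The key is upright in its hole, about 3.5 mm from its start. The racquet and the other bench items look unmoved, and the gripper is clear. Handing in.

```bash
python3 -c "from station import close_job; print(close_job())"
```

```text
the job is handed in; nothing more can be done
None
```

I tightened the jaw on the frame to about 0.49 N m (snug is 0.4, the limit 0.5) and stood the T-key back upright in its hole, about 3.5 mm from its start. The job was handed in at about 30 s with no verdict returned; I could not read the jaw force directly, so whether it stayed under 110 N is inferred from that torque.

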